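# Wind in the shaker clamp and lock its screw with the pin

### The arm

A 6-joint arm with a two-finger parallel gripper is mounted at the origin on the work surface. World frame = base frame: x ahead of the robot, y to its left, z up, the work surface at z = 0. Lengths are in mm, angles in rad, forces in N, time in s.
With the tool pointing down it reaches from about 250 to 800 mm from the base axis. Payload 8.5 kg.
Tool frame: the origin (TCP) lies midway between the tips of the shut fingers; the grasp point (between the pads) lies 19 mm behind it; z points along the fingers, y is the direction in which the jaws open and shut (so a half turn about z gives the same grasp; the last joint's range is limited). The gripper opens to 85 mm and grips with 20 to 120 N. Pads are 22 mm wide; open, the fingers measure 114 mm over their backs; the gripper's body (76 mm by 85 mm) begins 54 mm behind the grasp point. The pads swing forward as they close: fully open they stand 13 mm farther back than shut.
Start: joints at [-1.237, 0.238, -0.013, 1.319, 0, 1.571], TCP at [171.992, -495.981, 231.276] pointing down, gripper open.
Joint ranges: [-2.66, 2.66], [-1.03, 1.9], [-1.14, 1.46], [-1.82, 2.27], [-1.45, 1.34], [-3.14, 3.14]. Speed limits (rad/s): [2.22, 2.22, 2.79, 3.14, 3.14, 3.14].

### API

Orientations are given as a unit quaternion [w, x, y, z].
In Python, from workcell import manip, get_image, camera_info, order gives the robot as it stands.
- The arm moves only by the shell command python3 -m crank 'ROWS' [OPENING] [FORCE]. ROWS is a JSON object of lists of equal length, an entry for each row: "linear": the shift along the world's x, y, z normalised to -1 to 1, where 1 is 0.1 m, a list of three; "twist": the turn, a rotation vector about the world's x, y, z normalised to -1 to 1, where 1 is 180 degrees, a list of three. A call has 1 to 8 rows; each row shifts and turns the commanded pose from where the row before left it; what a row does not reach is not made up. A row lasts 1/12 s, in which the tool goes at most 41.7 mm and 7.16 degrees, less where a joint would pass 70% of its speed; a pose out of reach is approached as far as the arm can. A call with a number of a shift or a turn outside -1 to 1 is refused whole. A call with a gripper value outside its range is refused whole. OPENING is the closure, from -1 (fully open) to 1 (shut), set as the call begins (- or left out, the last holds). The fingers move at their own pace and stop on an object; FORCE is the grip in N (left out, the last holds). Time passes only in rows, so rows that do not move let the fingers close. It gives the time, the measured TCP pose, the force and the opening at its end, in the units of the state.
- manip.sense(): the state, without advancing time (a new reading comes with each control period).
- get_image(name): name is "side" or "top"; returns the picture (384x512x3 uint8, red, green, blue); there is no depth.
- camera_info(name): a dict with "K" (3x3 intrinsics, pixels), "origin" and "attitude" of the camera in the world. Camera axes: x right, y up, looking along -z (the intrinsics and any distortion apply to the point x, -y, -z); pixel columns grow to the right and rows downward; lengths in mm; the calibration is good to about 2 mm. A picture is of the moment at which its call begins. camera_info takes no time and is no camera call.
- order.sign_off(): hands the job in, once; it reports no verdict.
The state is a dict: "clock": time; "joint_positions": joint angles; "dq": joint speeds; "tau": joint torques, N m; "tool_pos": TCP position; "tcp_rot": TCP orientation; "force": force on the tool from outside, world axes, zero at the start; "torque": the same for the moment, N m; "opening": finger opening in mm.
Only numpy, scipy, OpenCV 4.12 (cv2) and the standard library are available. Lean on these libraries where they do the work, as an engineer would, in place of code of your own. Each camera call takes 0.05 s, during which the arm holds its last target.

### The job

Take the orange-handled locking pin out of the white drying rack, turn it over and stand it, tip down, in the hole of the clamp's blue guide block, and wind the clamp in by its crank, clockwise as seen from the crank end, more than a whole turn, until the screw's cross hole lines up under the pin: the pin must drop fully home, its handle down on the guide block, with the jaw pressing on the metal canister. The cross hole is hidden under the guide, so feel for it. Keep the canister upright and leave the other things on the bench where they are.

Things in the scene. Friction and masses are not known exactly. Their poses are not given: they have to be found in the camera images.
- pin_mid (a point): Locking pin, 112 mm long, 0.11 to 0.23 kg; this point is half-way along it on its axis, z runs from handle to tip. Round steel shaft 16 mm across, 62 mm long (z -6 to +56 mm). At the start it leans 45 degrees in the rack, handle down, tip up, so it must be turned over by 135 degrees: lay it on the bench and take it again.
- pin_handle (a point): Middle of the pin's handle, 31 mm from pin_mid: an orange square bar 32 x 32 mm, 50 mm long, flat sides facing x and y, z towards the tip. Laid on the bench, the pin rests on a flat of the handle and on its tip, this point 16 mm up; the handle can then be pinched with the fingers tilted 45 degrees along the pin.
- pin_tip (a point): End of the pin's shaft, 87 mm from the handle's middle; the last 4 mm taper to 10 mm diameter. z points out of the tip.
- rack_pocket (a point): White drying rack, 90 x 80 mm, fixed. This point is the middle of the pocket's floor, 36 mm above the bench; x is the level direction towards which the pocket and the pin's tip lean, 45 degrees. The pocket is 36 mm square and 24 mm deep along the slant, walls 5 mm: some 26 mm of the handle and all the shaft stand out. Pull the pin out along its slant.
- free_bench (a point): A point on the bench surface between rack and clamp, at the robot's front left, where the bench is free for about 100 mm around: a place to lay the pin.
- guide_mouth (a point): Screw clamp, fixed. This point is the middle of the mouth of the 19 mm round vertical through hole in the top of the blue guide block (50 mm along x, 94 mm along y, 30 mm high), 167 mm above the bench; z up, x level along the screw, from the crank end to the canister. Until the cross hole comes under it the pin stops on the screw 35 mm down, its handle 27 mm above the block.
- screw_axis (a point): A point on the clamp screw's axis straight below the guide hole, 110 mm up; x along the axis, from crank to canister. The brass screw is 44 mm thick and has one blind cross hole, 20 mm wide, 34 mm deep. Pointing up within about 0.08 rad, it lets the pin drop by its weight and lock the screw; wind at 1.4 rad/s or less there. It can be wound half a turn too far, and back.
- crank_grip (a point): Point on the crank's grip, a level black sleeve along the screw's axis, 22 mm diameter, 76 mm long, free to spin; its free end is 30 mm from this point towards -x, the crank arm 50 mm towards +x. It circles 45 mm from the screw's axis, starts at any angle and stays where it is left; it needs 3 to 8 N. The pin drops 1.1 to 1.7 turns from the start, different each time.
- crank: The crank, origin on the screw's axis, x along it towards the canister; z points from the axis to the grip. Wind clockwise as seen from the grip's end (a positive turn about x: at the top, the grip moves to -y of the screw_axis frame); crank, grip and jaw then move 18 mm along +x per turn. It sits on the screw at an unknown angle, so it does not tell where the cross hole is.
- jaw: Round steel jaw, 48 mm diameter, spring-loaded (500 N/m, 2 N preload), on the end of the screw; its rubber face lies 113 mm along x from this origin and moves along the clamp's +x when wound in. With the pin home it presses on the canister with about 10 N.
- canister: Aluminium canister with blue cap, 68 mm diameter, 140 mm tall, 0.45 kg, standing on the clamp's white bed against the fixed end plate; origin at the middle of its underside, z up. It is not to be handled: the jaw presses it against the end plate.
- jar_mid (a point): Amber jar, 68 mm diameter, 100 mm tall; bystander; its centre, z up.
- bottle_mid (a point): White bottle, 56 mm diameter, 130 mm tall; bystander; its centre, z up.
- beaker_mid (a point): Glass beaker, 76 mm diameter, 90 mm tall; bystander; its centre, z up.
- reagent_mid (a point): Clear reagent bottle, 80 mm diameter, 150 mm tall; bystander; its centre, z up.
- spanner_mid (a point): Steel spanner, 170 mm long, lying on the bench; bystander.
- tip_box_mid (a point): Blue open box with dividers, 120 x 85 x 50 mm; bystander; its centre.
There are look-alikes about, which are no part of the job. What is meant by the part that bears pin_mid is not pink, and is the larger of those in its own colour.

How it is judged:
By the outcome, as a careful person would: the job done as asked, in the order asked, and still so for the second after the job is handed in, with the robot touching nothing.
It also fails if it takes over 72 s, if anything falls off the work surface, if the arm or the gripper's body presses on something with over 40 N, if the wrist force passes 120 N, or if a joint passes its speed limit or range.

## Working session

There is one attempt and no reset: what is moved stays moved. The work goes in short steps, Python scripts to look and compute and a shell command to move; the robot and the scene stay as the last step left them, time stands still between calls to the robot, and variables do not carry over. Pictures are saved under pics/ and viewed, and the job is handed in when it is done.

```bash
ls; mkdir -p pics; python3 - <<'E'
from workcell import manip,get_image,camera_info
import cv2
for n in("side","top"):
    c=camera_info(n);print(n,c)
    im=get_image(n);cv2.imwrite(f"pics/{n}0.png",im[:,:,::-1])
print(manip.sense())
E
```

```text
pics
side {'K': array([[415.55752049,   0.        , 253.62226715],
       [  0.        , 415.55752049, 185.43226846],
       [  0.        ,   0.        ,   1.        ]]), 'origin': array([ 436.51974688,  816.33504914, 1050.68004728]), 'attitude': array([-0.07626767, -0.02591998,  0.34685604,  0.93445293])}
top {'K': array([[383.71873505,   0.        , 254.78141987],
       [  0.        , 383.71873505, 192.56946081],
       [  0.        ,   0.        ,   1.        ]]), 'origin': array([ 402.46969873,   31.14336816, 1394.89986805]), 'attitude': array([ 0.71294336,  0.05279512, -0.04194103, -0.69797235])}
{'clock': 0.1, 'joint_positions': array([-1.23700259e+00,  2.38718202e-01, -1.41415231e-02,  1.31917607e+00,
        2.27046534e-05,  1.57080192e+00]), 'dq': array([-8.77431504e-04, -2.32539307e-03,  3.37595273e-03,  3.75651128e-04,
       -8.49995113e-05, -1.34854272e-03]), 'tau': array([ 4.94000669e-04, -5.39719427e+01,  3.46998453e+01,  1.34547026e-02,
        1.25798729e-05,  1.30591533e-05]), 'tool_pos': array([ 171.89791367, -495.69143339,  230.75432242]), 'tcp_rot': array([-6.13007942e-04,  9.86105292e-01,  1.66120347e-01, -9.17592061e-05]), 'force': array([0.56083663, 0.48933267, 0.30169503]), 'torque': array([-0.00549397,  0.028568  ,  0.05915329]), 'opening': 85.48673519039417}
```

View pics/side0.png

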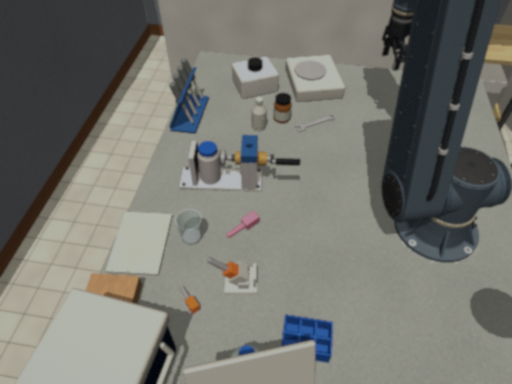

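View pics/top0.png

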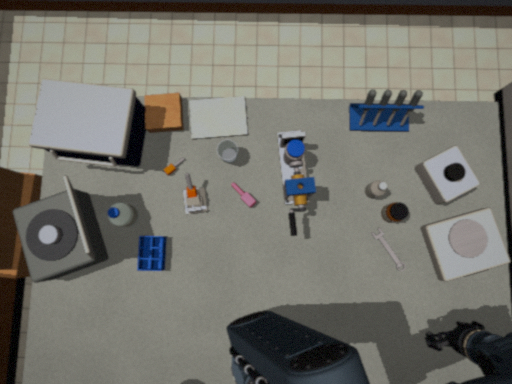

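The pictures show three pin-like things:
- An orange pin in the white rack, at side (231,268) / top (194,193).
- A smaller loose orange pin, at side (192,303) / top (171,169).
- A pink pin, at side (245,223) / top (244,195).

By the description, the one in the rack is the right one. I'll check it with close crops.

```bash
cat > h.py <<'E'
import numpy as np,cv2
from scipy.spatial.transform import Rotation as R
from workcell import manip,get_image,camera_info
C={n:camera_info(n) for n in("side","top")}
def rot(q): return R.from_quat([q[1],q[2],q[3],q[0]])
def ray(n,u,v):
    c=C[n];K=c["K"];d=np.array([(u-K[0,2])/K[0,0],-(v-K[1,2])/K[1,1],-1.]);d=rot(c["attitude"]).apply(d)
    return np.array(c["origin"]),d/np.linalg.norm(d)
def onz(n,u,v,z):
    o,d=ray(n,u,v);return o+d*(z-o[2])/d[2]
def proj(n,p):
    c=C[n];q=rot(c["attitude"]).inv().apply(np.array(p,float)-c["origin"]);K=c["K"]
    return np.array([K[0,2]+K[0,0]*q[0]/-q[2],K[1,2]+K[1,1]*q[1]/q[2]])
def tri(s,t):
    o1,d1=ray("side",*s);o2,d2=ray("top",*t)
    A=np.stack([d1,-d2],1);l=np.linalg.lstsq(A,o2-o1,rcond=None)[0]
    a=o1+l[0]*d1;b=o2+l[1]*d2;return (a+b)/2,np.linalg.norm(a-b)
def crop(im,x,y,w,h,s,fn):
    cv2.imwrite(fn,cv2.resize(im[y:y+h,x:x+w,::-1],None,fx=s,fy=s,interpolation=cv2.INTER_CUBIC))
E
python3 - <<'E'
import cv2,numpy as np
from h import *
s=cv2.imread("pics/side0.png")[:,:,::-1];t=cv2.imread("pics/top0.png")[:,:,::-1]
a=cv2.resize(s[245:305,190:270],None,fx=5,fy=5,interpolation=cv2.INTER_CUBIC)
b=cv2.resize(t[165:225,155:235],None,fx=5,fy=5,interpolation=cv2.INTER_CUBIC)
cv2.imwrite("pics/rack.png",np.hstack([a,b])[:,:,::-1])
a=cv2.resize(s[120:200,170:310],None,fx=5.6,fy=5.6,interpolation=cv2.INTER_CUBIC)
cv2.imwrite("pics/clamps.png",a[:,:,::-1])
a=cv2.resize(t[120:245,250:340],None,fx=4.8,fy=4.8,interpolation=cv2.INTER_CUBIC)
cv2.imwrite("pics/clampt.png",a[:,:,::-1])
E
```

```text
(no output)
```

View pics/rack.png

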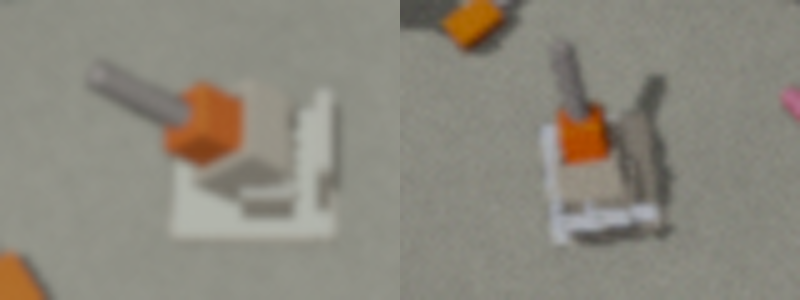

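View pics/clamps.png

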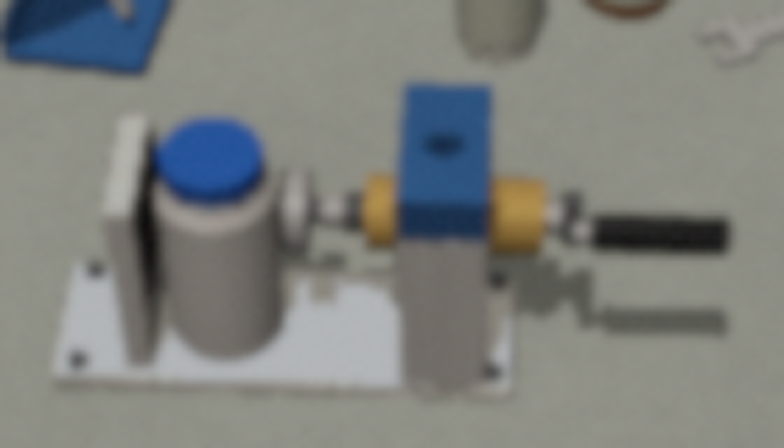

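View pics/clampt.png

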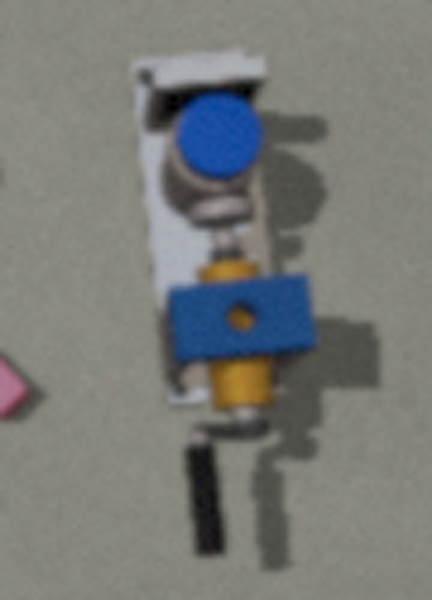

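```bash
python3 - <<'E'
from h import *
np.set_printoptions(precision=1,suppress=True)
T=lambda x,y,ox,oy,s:(ox+(x+.5)/s-.5,oy+(y+.5)/s-.5)
rs=lambda x,y:T(x,y,190,245,5); rt=lambda x,y:T(x-400,y,155,165,5)
cs=lambda x,y:T(x,y,170,120,5.6); ct=lambda x,y:T(x,y,250,120,4.8)
print("tip",tri(rs(98,74),rt(562,47)))
print("shaft root",tri(rs(183,112),rt(578,112)))
print("hole",tri(cs(443,145),ct(242,318)), onz("side",*cs(443,145),167),onz("top",*ct(242,318),167))
# guide top corners
S=[(405,85),(491,87),(489,210),(400,208)]
Tt=[(312,274),(317,348),(175,361),(168,289)]
for a in S: print("gs",onz("side",*cs(*a),167))
for a in Tt: print("gt",onz("top",*ct(*a),167))
print("grip free",tri(cs(727,236),ct(210,552)),"root",tri(cs(597,233),ct(200,447)))
print("cap",onz("side",*cs(210,157),140),onz("top",*ct(220,137),140))
print("can")
for p in [(172,235),(337,237)]: print("rack side",onz("side",*rs(*p),0))
for p in [(556,242),(655,222),(543,127)]: print("rack top",onz("top",*rt(*p),5))
for n,p in {"side":[(245,223),(190,226),(192,303),(247,349),(306,337)],"top":[(244,195),(228,152),(171,169),(121,214),(152,253),(397,212),(377,189)]}.items():
  for q in p: print(n,q,onz(n,*q,0))
E
```

```text
tip (array([634.9, 285.3, 110.5]), np.float64(0.36616663946635003))
shaft root (array([594.4, 279.3,  73.2]), np.float64(2.3974120354205772))
hole (array([594.6, -94.1, 164.1]), np.float64(2.671558800178015)) [595.4 -91.3 167. ] [592.8 -93.8 167. ]
gs [ 624.5 -135.4  167. ]
gs [ 576.8 -141.7  167. ]
gs [562.9 -46.3 167. ]
gs [609.9 -40.  167. ]
gt [ 623.8 -140.8  167. ]
gt [ 573.4 -144.2  167. ]
gt [562.7 -49.1 167. ]
gt [611.6 -43.8 167. ]
grip free (array([436.3, -76.1, 138.3]), np.float64(0.26445181521530614)) root (array([507.1, -68.8, 136.2]), np.float64(1.3187534930925022))
cap [727.2 -88.  140. ] [724.3 -80.4 140. ]
can
rack side [595.4 314.5   0. ]
rack side [506.2 301.    0. ]
rack top [509.6 303.9   5. ]
rack top [525.7 232.3   5. ]
rack top [593.9 317.4   5. ]
side (245, 223) [578.7  79.1   0. ]
side (190, 226) [743.5 117.9   0. ]
side (192, 303) [673.2 360.8   0. ]
side (247, 349) [507.  456.7   0. ]
side (306, 337) [364.2 402.8   0. ]
top (244, 195) [580.6  94.    0. ]
top (228, 152) [740.9 157.8   0. ]
top (171, 169) [672.3 367.5   0. ]
top (121, 214) [501.4 542.4   0. ]
top (152, 253) [363.1 420.4   0. ]
top (397, 212) [ 529.8 -462.4    0. ]
top (377, 189) [ 612.6 -391.9    0. ]
```

The crop confirms my choice. The orange pin in the white rack is the larger orange one, leaning with its tip away from the robot. The others are a small loose orange pin and a pink one. Next I'll work out the pin pose and check it against the image.

```bash
python3 - <<'E'
from h import *
np.set_printoptions(precision=1,suppress=True)
yaw=.15;u=np.array([np.cos(yaw),np.sin(yaw),0]);v=np.array([-np.sin(yaw),np.cos(yaw),0]);z=np.array([0,0,1.])
t=(u+z)/2**.5;n=(u-z)/2**.5
tip=np.array([634.5,285,115.]);F=tip-112*t
print("floor",F,"handle",F+25*t)
out=[]
for nme,(ox,oy) in {"side":(190,245),"top":(155,165)}.items():
    im=cv2.imread(f"pics/{nme}0.png");s=5
    c=cv2.resize(im[oy:oy+60,ox:ox+80],None,fx=s,fy=s,interpolation=cv2.INTER_CUBIC)
    P=[F+24*t+a*16*v+b*16*n for a,b in((1,1),(1,-1),(-1,-1),(-1,1))]+[F+50*t+a*16*v+b*16*n for a,b in((1,1),(1,-1),(-1,-1),(-1,1))]+[F+112*t,F+50*t]
    for p in P:
        q=(proj(nme,p)-[ox,oy]+.5)*s-.5;cv2.circle(c,tuple(int(x) for x in q),3,(0,255,0),1)
    out.append(c)
cv2.imwrite("pics/ov.png",np.hstack(out))
# orange blob extents
from workcell import manip
s=manip.sense();Rc=rot(s["tcp_rot"])
a=n
best=None
for sg in(1,-1):
    y=sg*v;x=np.cross(y,a);Rg=R.from_matrix(np.stack([x,y,a],1))
    rv=(Rg*Rc.inv()).as_rotvec();print(sg,rv,np.degrees(np.linalg.norm(rv)),"norm",rv/np.pi)
G=F+39*t;print("TCP grasp d13",G+13*a,"pre",G-70*a)
E
```

```text
floor [556.2 273.2  35.8] handle [573.7 275.8  53.5]
1 [-1.1 -0.3  2.7] 170.30050377220837 norm [-0.4 -0.1  0.9]
-1 [ 0.2 -0.8 -0.2] 46.15841873495907 norm [ 0.1 -0.2 -0.1]
TCP grasp d13 [592.5 278.7  54.2] pre [534.5 269.9 112.9]
```

View pics/ov.png

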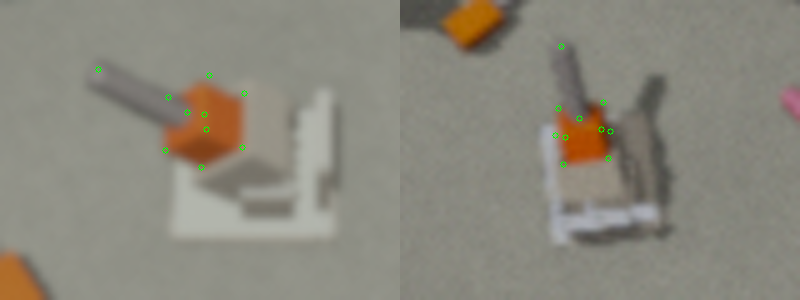

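```bash
python3 -m crank '{"linear":[[0.15,0.3,0.15],[0.15,0.34,0.15],[0.15,0.34,0.15],[0.15,0.34,0.15],[0.15,0.34,0.1],[0.15,0.34,0.1],[0.15,0.34,0.1],[0.15,0.34,0]],"twist":[[0.008,-0.0318,-0.008],[0.008,-0.0318,-0.008],[0.008,-0.0318,-0.008],[0.008,-0.0318,-0.008],[0.008,-0.0318,-0.008],[0.008,-0.0318,-0.008],[0.008,-0.0318,-0.008],[0.008,-0.0318,-0.008]]}' -1 60
python3 -m crank '{"linear":[[0.18,0.36,0],[0.18,0.36,0],[0.18,0.36,0],[0.18,0.36,0],[0.18,0.36,-0.05],[0.18,0.36,-0.05],[0.18,0.36,-0.05],[0.18,0.36,-0.05]],"twist":[[0,0,0],[0,0,0],[0,0,0],[0,0,0],[0,0,0],[0,0,0],[0,0,0],[0,0,0]]}'
```

```text
clock: 0.77
tool_pos: [292.7, -227.2, 323.0]
tcp_rot: [-0.031, 0.914, 0.055, 0.401]
force: [1.5, 1.0, -0.5]
opening: 85.5
clock: 1.43
tool_pos: [397.0, -21.3, 304.2]
tcp_rot: [-0.03, 0.919, 0.059, 0.389]
force: [0.1, -0.5, -0.1]
opening: 85.1
```

```bash
cat >> h.py <<'E'
def frame(a,y):
    a=np.array(a,float);a/=np.linalg.norm(a);y=np.array(y,float);y-=a*(a@y);y/=np.linalg.norm(y)
    return R.from_matrix(np.stack([np.cross(y,a),y,a],1))
def go(p,Rg):
    s=manip.sense();Rc=rot(s["tcp_rot"]);d=np.array(p)-s["tool_pos"]
    rv=(Rg*Rc.inv()).as_rotvec()
    print("t",round(s["clock"],2),"pos",np.round(s["tool_pos"],1),"d",np.round(d/100,3),"rot",np.round(rv/np.pi,4),"deg",round(np.degrees(np.linalg.norm(rv)),1),"q",np.round(s["joint_positions"],2),"F",np.round(s["force"],1),"op",round(s["opening"],1))
    M=Rc.as_matrix();print(" tool y",np.round(M[:,1],3),"z",np.round(M[:,2],3))
yr=.15;u=np.array([np.cos(yr),np.sin(yr),0]);v=np.array([-np.sin(yr),np.cos(yr),0]);zz=np.array([0,0,1.])
t=(u+zz)/2**.5;n=(u-zz)/2**.5
E
python3 -c "
from h import *
go([534.5,269.9,112.9],frame(n,-v))"
```

```text
t 1.43 pos [397.  -21.3 304.2] d [ 1.375  2.912 -1.913] rot [-0.0039  0.0046  0.0057] deg 1.5 q [-0.29 -0.55 -0.78  0.59  0.3   2.85] F [ 0.1 -0.5 -0.1] op 85.1
 tool y [ 0.132 -0.991 -0.01 ] z [ 0.711  0.102 -0.696]
```

```bash
python3 -m crank '{"linear":[[0.06,0.13,-0.04],[0.06,0.13,-0.04],[0.06,0.13,-0.04],[0.06,0.13,-0.04],[0.06,0.13,-0.04],[0.06,0.13,-0.04],[0.06,0.13,-0.04],[0.06,0.13,-0.04]],"twist":[[-0.0277,-0.004,0.0271],[-0.0277,-0.004,0.0271],[-0.0277,-0.004,0.0271],[-0.0277,-0.004,0.0271],[-0.0277,-0.004,0.0271],[-0.0277,-0.004,0.0271],[-0.0277,-0.004,0.0271],[-0.0277,-0.004,0.0271]]}'
python3 -m crank '{"linear":[[0.06,0.13,-0.04],[0.06,0.13,-0.04],[0.06,0.13,-0.04],[0.06,0.13,-0.04],[0.06,0.13,-0.04],[0.06,0.13,-0.04],[0.06,0.13,-0.04],[0.06,0.13,-0.04]],"twist":[[-0.0277,-0.004,0.0271],[-0.0277,-0.004,0.0271],[-0.0277,-0.004,0.0271],[-0.0277,-0.004,0.0271],[-0.0277,-0.004,0.0271],[-0.0277,-0.004,0.0271],[-0.0277,-0.004,0.0271],[-0.0277,-0.004,0.0271]]}'
python3 -m crank '{"linear":[[0.06,0.13,-0.04],[0.06,0.13,-0.04],[0.06,0.13,-0.04],[0.06,0.13,-0.04],[0,0,-0.04],[0,0,-0.04],[0,0,-0.04],[0,0,-0.04]],"twist":[[-0.0277,-0.004,0.0271],[-0.0277,-0.004,0.0271],[-0.0277,-0.004,0.0271],[-0.0277,-0.004,0.0271],[-0.0277,-0.004,0.0271],[-0.0277,-0.004,0.0271],[-0.0277,-0.004,0.0271],[-0.0277,-0.004,0.0271]]}'
python3 -c "
from h import *
go([534.5,269.9,112.9],frame(n,v))"
```

```text
clock: 2.1
tool_pos: [444.9, 82.3, 271.5]
tcp_rot: [0.157, 0.782, 0.487, 0.357]
force: [-0.2, -0.3, -0.5]
opening: 85.3
clock: 2.77
tool_pos: [493.0, 186.1, 239.4]
tcp_rot: [0.307, 0.461, 0.797, 0.241]
force: [0.3, -0.3, -0.8]
opening: 85.4
clock: 3.43
tool_pos: [516.8, 237.4, 207.2]
tcp_rot: [0.384, 0.032, 0.92, 0.069]
force: [-0.4, -0.8, -0.3]
opening: 85.1
t 3.43 pos [516.8 237.4 207.2] d [ 0.177  0.325 -0.943] rot [-0.0486 -0.0017  0.0496] deg 12.5 q [ 0.6  -0.08 -0.8   0.1  -0.33  0.54] F [-0.4 -0.8 -0.3] op 85.1
 tool y [0.005 0.988 0.152] z [ 0.712  0.103 -0.695]
```

```bash
python3 -m crank '{"linear":[[0.03,0.065,-0.18],[0.03,0.065,-0.18],[0.03,0.065,-0.18],[0.03,0.065,-0.18],[0.03,0.065,-0.18],[0.03,0,-0.04],[0,0,0]],"twist":[[-0.0162,-0.0006,0.0165],[-0.0162,-0.0006,0.0165],[-0.0162,-0.0006,0.0165],[0,0,0],[0,0,0],[0,0,0],[0,0,0]]}'
python3 - <<'E'
from h import *
go([534.5,269.9,112.9],frame(n,v))
o=[]
for m,(x,y) in {"side":(170,225),"top":(135,140)}.items():
    im=get_image(m);o.append(cv2.resize(im[y:y+90,x:x+100,::-1],None,fx=4,fy=4,interpolation=cv2.INTER_CUBIC))
cv2.imwrite("pics/pre.png",np.hstack(o))
E
```

```text
clock: 4.02
tool_pos: [534.6, 269.5, 112.1]
tcp_rot: [0.381, -0.067, 0.922, 0.029]
force: [0.4, 0.9, -0.6]
opening: 85.5
t 4.02 pos [534.6 269.5 112.1] d [-0.001  0.004  0.008] rot [-0.0009 -0.0007  0.0013] deg 0.3 q [ 0.64  0.15 -0.89 -0.19 -0.34  0.36] F [ 0.4  0.9 -0.6] op 85.5
 tool y [-0.145  0.989  0.003] z [ 0.698  0.105 -0.708]
```

View pics/pre.png

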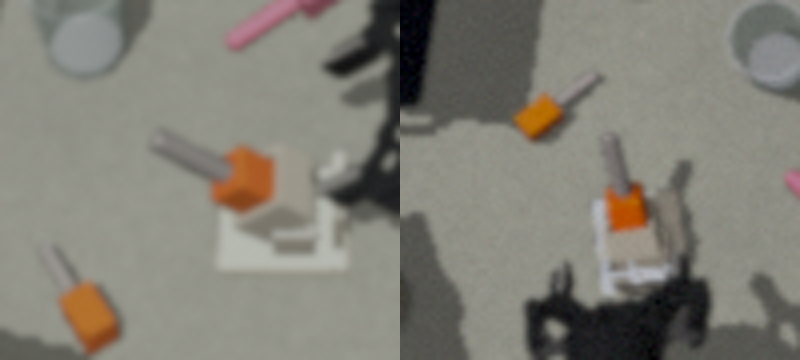

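```bash
python3 -m crank '{"linear":[[0.13,0.02,-0.13],[0.13,0.02,-0.13],[0.12,0.02,-0.12],[0.1,0.015,-0.1],[0.08,0.01,-0.08],[0.02,0.005,-0.02],[0,0,0]],"twist":[[0,0,0],[0,0,0],[0,0,0],[0,0,0],[0,0,0],[0,0,0],[0,0,0]]}'
python3 -m crank '{"linear":[[0,0,0],[0,0,0],[0,0,0],[0,0,0],[0,0,0],[0,0,0],[0,0,0],[0,0,0]],"twist":[[0,0,0],[0,0,0],[0,0,0],[0,0,0],[0,0,0],[0,0,0],[0,0,0],[0,0,0]]}' 1 60
python3 - <<'E'
from h import *
go([592.5,278.7,54.2],frame(n,v))
o=[]
for m,(x,y) in {"side":(170,225),"top":(135,140)}.items():
    im=get_image(m);o.append(cv2.resize(im[y:y+90,x:x+100,::-1],None,fx=4,fy=4,interpolation=cv2.INTER_CUBIC))
cv2.imwrite("pics/grip.png",np.hstack(o))
E
```

```text
clock: 4.7
tool_pos: [593.6, 278.8, 56.6]
tcp_rot: [0.382, -0.066, 0.921, 0.03]
force: [-0.6, 0.1, -0.4]
opening: 85.6
clock: 5.37
tool_pos: [593.0, 279.0, 56.8]
tcp_rot: [0.383, -0.066, 0.921, 0.03]
force: [-6.2, -1.1, 7.7]
opening: 31.1
t 5.37 pos [593.  279.   56.8] d [-0.005 -0.003 -0.026] rot [-0.0017  0.0005  0.0014] deg 0.4 q [ 0.58  0.34 -0.86 -0.37 -0.3   0.32] F [-6.2 -1.1  7.7] op 31.1
 tool y [-0.145  0.989  0.005] z [ 0.701  0.106 -0.705]
```

View pics/grip.png

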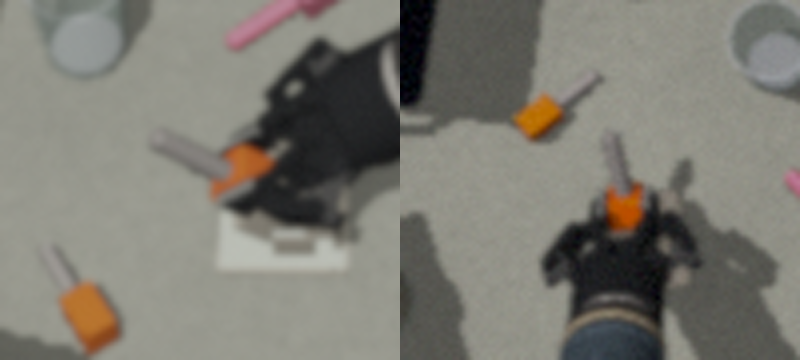

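```bash
python3 -m crank '{"linear":[[0.035,0.005,0.035],[0.07,0.01,0.071],[0.07,0.01,0.071],[0.07,0.01,0.071],[0.07,0.01,0.071],[0.1,0.015,0.1],[0.1,0.015,0.1],[0,0,0.1]],"twist":[[0,0,0],[0,0,0],[0,0,0],[0,0,0],[0,0,0],[0,0,0],[0,0,0],[0,0,0]]}'
python3 - <<'E'
from h import *
# lay: handle centre at (440,160), yaw .3, tool straight down, tip tilted 0
yb=.3;ub=np.array([np.cos(yb),np.sin(yb),0]);vb=np.array([-np.sin(yb),np.cos(yb),0])
go([440+14*ub[0],160+14*ub[1],60],frame(-zz,vb))
o=[]
for m,(x,y) in {"side":(150,205),"top":(135,120)}.items():
    im=get_image(m);o.append(cv2.resize(im[y:y+90,x:x+100,::-1],None,fx=4,fy=4,interpolation=cv2.INTER_CUBIC))
cv2.imwrite("pics/out.png",np.hstack(o))
E
```

```text
clock: 6.13
tool_pos: [645.8, 286.8, 118.7]
tcp_rot: [0.382, -0.066, 0.921, 0.03]
force: [0.6, 0.4, -0.7]
opening: 30.6
t 6.13 pos [645.8 286.8 118.7] d [-1.924 -1.226 -0.587] rot [-0.0569  0.2443  0.0473] deg 46.0 q [ 0.53  0.28 -0.68 -0.13 -0.27  0.28] F [ 0.6  0.4 -0.7] op 30.6
 tool y [-0.145  0.989  0.005] z [ 0.701  0.106 -0.706]
```

View pics/out.png

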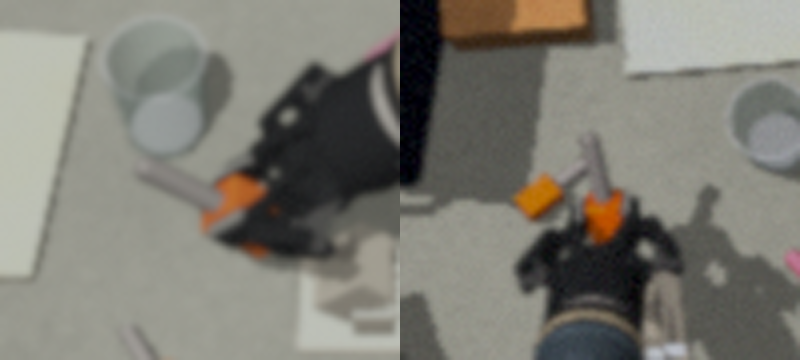

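```bash
python3 -m crank '{"linear":[[-0.24,-0.155,0.06],[-0.24,-0.155,0.06],[-0.24,-0.155,0.06],[-0.24,-0.155,0],[-0.24,-0.155,-0.05],[-0.24,-0.155,-0.1],[-0.24,-0.155,-0.2],[-0.24,-0.155,-0.2]],"twist":[[-0.0071,0.0305,0.0059],[-0.0071,0.0305,0.0059],[-0.0071,0.0305,0.0059],[-0.0071,0.0305,0.0059],[-0.0071,0.0305,0.0059],[-0.0071,0.0305,0.0059],[-0.0071,0.0305,0.0059],[-0.0071,0.0305,0.0059]]}'
python3 - <<'E'
from h import *
yb=.3;ub=np.array([np.cos(yb),np.sin(yb),0]);vb=np.array([-np.sin(yb),np.cos(yb),0])
p=np.radians(7);a=-zz*np.cos(p)-ub*np.sin(p)
go([440+14*ub[0],160+14*ub[1],30],frame(a,vb))
o=[]
for m,(x,y) in {"side":(190,195),"top":(185,160)}.items():
    im=get_image(m);o.append(cv2.resize(im[y:y+90,x:x+100,::-1],None,fx=4,fy=4,interpolation=cv2.INTER_CUBIC))
cv2.imwrite("pics/ab.png",np.hstack(o))
E
```

```text
clock: 6.9
tool_pos: [453.2, 162.9, 80.7]
tcp_rot: [0.002, -0.15, 0.989, 0.0]
force: [0.7, 0.4, -2.3]
opening: 30.7
t 6.9 pos [453.2 162.9  80.7] d [ 0.002  0.012 -0.507] rot [-0.0119  0.0382 -0.    ] deg 7.2 q [ 0.35  0.27 -0.39  0.91  0.    0.04] F [ 0.7  0.4 -2.3] op 30.7
 tool y [-0.296  0.955  0.   ] z [ 0.003  0.001 -1.   ]
```

View pics/ab.png

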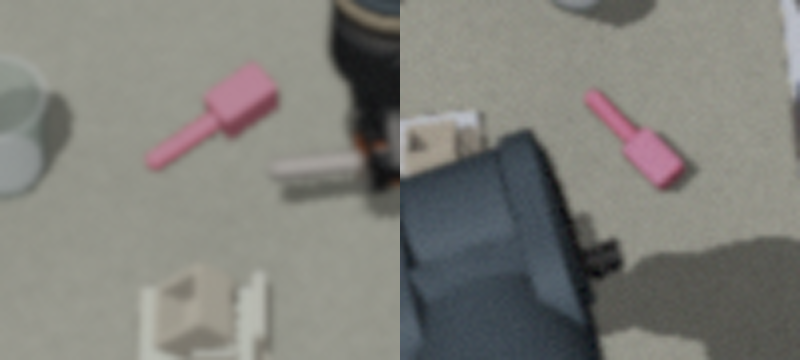

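```bash
python3 -m crank '{"linear":[[0,0,-0.2],[0,0,-0.2],[0,0,-0.15],[0,0,-0.07],[0,0,-0.05],[0,0,-0.03],[0,0,0]],"twist":[[-0.006,0.0191,0],[-0.006,0.0191,0],[0,0,0],[0,0,0],[0,0,0],[0,0,0],[0,0,0]]}'
```

```text
clock: 7.58
tool_pos: [453.8, 163.4, 10.6]
tcp_rot: [-0.059, -0.149, 0.987, -0.01]
force: [0.7, 0.4, -0.3]
opening: 30.8
```

```bash
python3 -m crank '{"linear":[[0,0,-0.02],[0,0,-0.02],[0,0,0]],"twist":[[0,0,0],[0,0,0],[0,0,0]]}'
```

```text
clock: 7.83
tool_pos: [454.6, 163.6, 8.0]
tcp_rot: [-0.058, -0.149, 0.987, -0.009]
force: [-1.6, -0.3, 11.2]
opening: 30.6
```

```bash
python3 -m crank '{"linear":[[0,0,0],[0,0,0],[0,0,0],[0,0,0],[0,0,0]],"twist":[[0,0,0],[0,0,0],[0,0,0],[0,0,0],[0,0,0]]}' -1
python3 - <<'E'
from h import *
yb=.3;ub=np.array([np.cos(yb),np.sin(yb),0]);vb=np.array([-np.sin(yb),np.cos(yb),0])
p=np.radians(8);tb=ub*np.cos(p)-zz*np.sin(p)
nb=-zz*np.cos(p)-ub*np.sin(p)
go([350,135,140],frame(tb+nb,vb))
E
```

```text
clock: 8.25
tool_pos: [454.1, 163.3, 6.5]
tcp_rot: [-0.059, -0.149, 0.987, -0.01]
force: [0.8, 0.2, -0.0]
opening: 85.2
t 8.25 pos [454.1 163.3   6.5] d [-1.041 -0.283  1.335] rot [ 0.0723 -0.2327  0.0004] deg 43.9 q [ 0.34  0.43 -0.36  0.9   0.    0.04] F [ 0.8  0.2 -0. ] op 85.2
 tool y [-0.295  0.956 -0.001] z [-0.114 -0.037 -0.993]
```

```bash
python3 -m crank '{"linear":[[0,0,0.3],[0,0,0.4],[-0.15,-0.04,0.3],[-0.2,-0.06,0.3],[-0.2,-0.06,0.1],[-0.2,-0.06,0],[-0.2,-0.06,0],[0,0,0]],"twist":[[0,0,0],[0.01,-0.033,0],[0.01,-0.033,0],[0.01,-0.033,0],[0.01,-0.033,0],[0.01,-0.033,0],[0.01,-0.033,0],[0.01,-0.033,0]]}'
python3 - <<'E'
from h import *
yb=.3;ub=np.array([np.cos(yb),np.sin(yb),0]);vb=np.array([-np.sin(yb),np.cos(yb),0])
p=np.radians(8);tb=ub*np.cos(p)-zz*np.sin(p)
nb=-zz*np.cos(p)-ub*np.sin(p)
go([350,135,140],frame(tb+nb,vb))
o=[]
for m,(x,y) in {"side":(230,195),"top":(200,165)}.items():
    im=get_image(m);o.append(cv2.resize(im[y:y+90,x:x+80,::-1],None,fx=5,fy=5,interpolation=cv2.INTER_CUBIC))
cv2.imwrite("pics/laid.png",np.hstack(o))
E
```

```text
clock: 8.92
tool_pos: [356.7, 134.2, 144.2]
tcp_rot: [0.31, -0.141, 0.939, 0.044]
force: [0.4, 0.4, -1.2]
opening: 85.3
t 8.92 pos [356.7 134.2 144.2] d [-0.067  0.008 -0.042] rot [ 0.0021 -0.0024  0.001 ] deg 0.6 q [ 0.42 -0.38 -1.04  0.27 -0.08  0.1 ] F [ 0.4  0.4 -1.2] op 85.3
 tool y [-0.292  0.956 -0.004] z [ 0.569  0.171 -0.804]
```

View pics/laid.png

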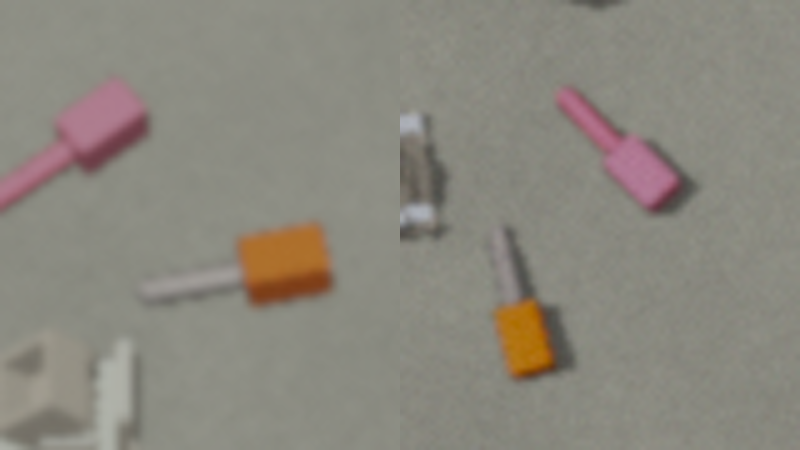

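```bash
python3 - <<'E'
from h import *
np.set_printoptions(precision=1,suppress=True)
S=lambda x,y:(230+(x+.5)/5-.5,195+(y+.5)/5-.5); T=lambda x,y:(200+(x-400+.5)/5-.5,165+(y+.5)/5-.5)
# automatic: orange mask in saved crop
im=cv2.imread("pics/laid.png");h=cv2.cvtColor(im,cv2.COLOR_BGR2HSV)
m=cv2.inRange(h,(5,130,80),(22,255,255))
for name,x0,f in(("side",0,S),("top",400,T)):
    mm=np.zeros_like(m);mm[:,x0:x0+400]=m[:,x0:x0+400]
    c=max(cv2.findContours(mm,0,1)[0],key=cv2.contourArea);b=cv2.minAreaRect(c);print(name,b,cv2.boundingRect(c))
print("tip",tri(S(148,292),T(497,229)),onz("top",*T(497,229),8),onz("side",*S(148,292),8))
print("top face ctr",onz("top",*T(524,339),35),onz("side",*S(285,254),35), tri(S(285,254),T(524,339)))
a=onz("top",*T(517,303),33);b=onz("top",*T(532,374),38);print("face",a,b,np.arctan2(*(a-b)[1::-1]),np.linalg.norm(a-b))
a=onz("side",*S(244,266),33);b=onz("side",*S(327,250),38);print("face",a,b,np.arctan2(*(a-b)[1::-1]),np.linalg.norm(a-b))
E
```

```text
side ((285.28436279296875, 264.21917724609375), (66.666015625, 83.07124328613281), 79.04593658447266) (241, 226, 88, 77)
top ((525.141845703125, 338.2106018066406), (75.10087585449219, 47.90825653076172), 74.47589111328125) (496, 299, 60, 79)
tip (array([519.9, 183. ,   8.2]), np.float64(2.9919911408898683)) [521.4 183.    8. ] [518.4 182.9   8. ]
top face ctr [441.6 158.2  35. ] [442.5 161.6  35. ] (array([442.2, 158.6,  30.4]), np.float64(0.8057428768307773))
face [467.  164.2  33. ] [417.2 151.5  38. ] 0.24979203185387924 51.60889123650651
face [464.8 172.1  33. ] [419.1 156.9  38. ] 0.3215284500364715 48.504471414753546
```

```bash
python3 - <<'E'
from h import *
yb=.297;ub=np.array([np.cos(yb),np.sin(yb),0]);vb=np.array([-np.sin(yb),np.cos(yb),0])
p=np.radians(8);tb=ub*np.cos(p)-zz*np.sin(p)
nb=-zz*np.cos(p)-ub*np.sin(p)
a=(tb+nb)/2**.5;H=np.array([439,158.5,18.5])
go(H+10*a,frame(a,vb));go(H-60*a,frame(a,vb));print(a)
E
```

```text
t 9.02 pos [353.6 133.  140.1] d [ 0.912  0.273 -1.295] rot [ 0.0032 -0.0047 -0.0002] deg 1.0 q [ 0.42 -0.37 -1.05  0.27 -0.08  0.1 ] F [-0.7 -0.9 -0.8] op 85.3
 tool y [-0.293  0.956 -0.005] z [ 0.563  0.168 -0.809]
t 9.02 pos [353.6 133.  140.1] d [ 0.509  0.149 -0.736] rot [ 0.0032 -0.0047 -0.0002] deg 1.0 q [ 0.42 -0.37 -1.05  0.27 -0.08  0.1 ] F [-0.7 -0.9 -0.8] op 85.3
 tool y [-0.293  0.956 -0.005] z [ 0.563  0.168 -0.809]
[ 0.57546681  0.17612289 -0.79863551]
```

```bash
python3 -m crank '{"linear":[[0.16,0.048,-0.23],[0.16,0.048,-0.23],[0.16,0.048,-0.23],[0.16,0.048,-0.23],[0.14,0.04,-0.19],[0.08,0.025,-0.11],[0.05,0.016,-0.075],[0,0,0]],"twist":[[0.0032,-0.0047,0],[0,0,0],[0,0,0],[0,0,0],[0,0,0],[0,0,0],[0,0,0],[0,0,0]]}'
python3 - <<'E'
from h import *
yb=.297;ub=np.array([np.cos(yb),np.sin(yb),0]);vb=np.array([-np.sin(yb),np.cos(yb),0])
p=np.radians(8);tb=ub*np.cos(p)-zz*np.sin(p)
nb=-zz*np.cos(p)-ub*np.sin(p)
a=(tb+nb)/2**.5;H=np.array([439,158.5,18.5])
go(H+10*a,frame(a,vb))
E
```

```text
clock: 9.68
tool_pos: [461.0, 167.0, 21.9]
tcp_rot: [0.307, -0.14, 0.94, 0.046]
force: [-0.1, -0.5, 0.0]
opening: 85.3
t 9.68 pos [461.  167.   21.9] d [-0.162 -0.067 -0.114] rot [ 0.0013 -0.0042  0.0003] deg 0.8 q [ 0.38  0.18 -1.13 -0.37 -0.05  0.07] F [-0.1 -0.5  0. ] op 85.3
 tool y [-0.292  0.956 -0.   ] z [ 0.565  0.172 -0.807]
```

```bash
python3 - <<'E'
from h import *
yb=.297;ub=np.array([np.cos(yb),np.sin(yb),0]);vb=np.array([-np.sin(yb),np.cos(yb),0])
P=np.radians(68);a=ub*np.cos(P)-zz*np.sin(P);H=np.array([439,158.5,18.5])
go(H+10*a,frame(a,vb))
E
```

```text
t 9.68 pos [461.  167.   21.9] d [-0.184 -0.074 -0.127] rot [-0.0231  0.0755  0.0003] deg 14.2 q [ 0.38  0.18 -1.13 -0.37 -0.05  0.07] F [-0.1 -0.5  0. ] op 85.3
 tool y [-0.292  0.956 -0.   ] z [ 0.565  0.172 -0.807]
```

```bash
python3 -m crank '{"linear":[[0,0,0],[0,0,0],[-0.06,-0.02,0],[-0.06,-0.02,0],[0,0,0]],"twist":[[-0.0077,0.0252,0],[-0.0077,0.0252,0],[-0.0077,0.0252,0],[0,0,0],[0,0,0]]}'
python3 - <<'E'
from h import *
yb=.297;ub=np.array([np.cos(yb),np.sin(yb),0]);vb=np.array([-np.sin(yb),np.cos(yb),0])
P=np.radians(68);a=ub*np.cos(P)-zz*np.sin(P);H=np.array([439,158.5,18.5])
go(H+10*a,frame(a,vb))
E
```

```text
clock: 10.1
tool_pos: [447.7, 162.6, 24.6]
tcp_rot: [0.196, -0.145, 0.969, 0.029]
force: [0.6, 0.1, -0.9]
opening: 85.6
t 10.1 pos [447.7 162.6  24.6] d [-0.051 -0.03  -0.154] rot [-0.0014  0.0046  0.0003] deg 0.9 q [ 0.37  0.14 -0.89  0.14 -0.03  0.06] F [ 0.6  0.1 -0.9] op 85.6
 tool y [-0.292  0.956  0.   ] z [ 0.372  0.114 -0.921]
```

```bash
python3 -m crank '{"linear":[[-0.03,-0.02,-0.06],[-0.02,-0.01,-0.06],[0,0,-0.035],[0,0,0]],"twist":[[-0.0014,0.0046,0],[0,0,0],[0,0,0],[0,0,0]]}'
python3 - <<'E'
from h import *
yb=.297;ub=np.array([np.cos(yb),np.sin(yb),0]);vb=np.array([-np.sin(yb),np.cos(yb),0])
P=np.radians(68);a=ub*np.cos(P)-zz*np.sin(P);H=np.array([439,158.5,18.5])
go(H+10*a,frame(a,vb))
E
```

```text
clock: 10.43
tool_pos: [439.8, 158.5, 6.5]
tcp_rot: [0.186, -0.145, 0.971, 0.028]
force: [-1.2, 0.2, -0.5]
opening: 85.4
t 10.43 pos [439.8 158.5   6.5] d [0.028 0.011 0.028] rot [ 0.0005 -0.0014  0.0002] deg 0.3 q [ 0.36  0.17 -0.92  0.11 -0.02  0.06] F [-1.2  0.2 -0.5] op 85.4
 tool y [-0.292  0.956 -0.   ] z [ 0.354  0.108 -0.929]
```

```bash
python3 -m crank '{"linear":[[0.028,0.011,0.025],[0,0,0]],"twist":[[0,0,0],[0,0,0]]}'
python3 -m crank '{"linear":[[0,0,0],[0,0,0],[0,0,0],[0,0,0],[0,0,0],[0,0,0],[0,0,0]],"twist":[[0,0,0],[0,0,0],[0,0,0],[0,0,0],[0,0,0],[0,0,0],[0,0,0]]}' 1 80
```

```text
clock: 10.6
tool_pos: [444.7, 160.5, 10.9]
tcp_rot: [0.188, -0.145, 0.971, 0.028]
force: [0.4, 0.3, 0.3]
opening: 85.6
clock: 11.18
tool_pos: [444.3, 160.2, 10.9]
tcp_rot: [0.188, -0.145, 0.971, 0.028]
force: [-1.8, -1.0, 4.4]
opening: 30.8
```

```bash
python3 -m crank '{"linear":[[0,0,0.05],[0,0,0.1],[0,0,0.2],[0,0,0.3],[0,0,0.3],[0,0,0.3],[0,0,0]],"twist":[[0,0,0],[0,0,0],[0,0,0],[0,0,0],[0,0,0],[0,0,0],[0,0,0]]}'
python3 - <<'E'
from h import *
go([0,0,0],R.identity())
o=[]
for m,(x,y) in {"side":(220,165),"top":(190,150)}.items():
    im=get_image(m);o.append(cv2.resize(im[y:y+90,x:x+80,::-1],None,fx=5,fy=5,interpolation=cv2.INTER_CUBIC))
cv2.imwrite("pics/lift.png",np.hstack(o))
E
```

```text
clock: 11.77
tool_pos: [447.0, 161.3, 141.7]
tcp_rot: [0.192, -0.145, 0.97, 0.029]
force: [2.1, 0.7, -0.7]
opening: 30.4
t 11.77 pos [447.  161.3 141.7] d [-4.47  -1.613 -1.417] rot [ 0.1294 -0.8673 -0.0258] deg 157.9 q [ 0.36 -0.05 -0.68  0.55 -0.02  0.06] F [ 2.1  0.7 -0.7] op 30.4
 tool y [-0.292  0.956  0.   ] z [ 0.363  0.111 -0.925]
```

View pics/lift.png

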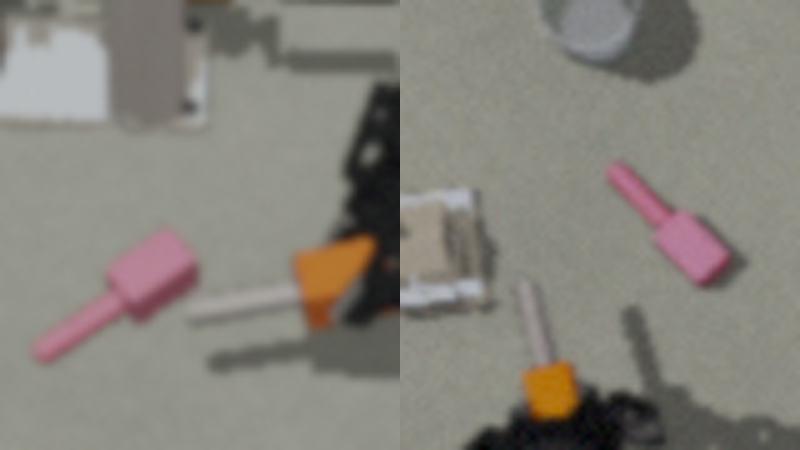

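```bash
python3 - <<'E'
from h import *
S=lambda x,y:(220+(x+.5)/5-.5,165+(y+.5)/5-.5); T=lambda x,y:(190+(x-400+.5)/5-.5,150+(y+.5)/5-.5)
a,e=tri(S(194,312),T(525,284));b,e2=tri(S(297,293),T(546,362))
print(a,e,b,e2);d=a-b;L=np.linalg.norm(d);print(L,"pitch",np.degrees(np.arcsin(d[2]/L)),"yaw",np.arctan2(d[1],d[0]))
s=manip.sense();M=rot(s["tcp_rot"]).as_matrix();print("tip in tool",M.T@(a-s["tool_pos"]),"tiproot",M.T@(b-s["tool_pos"]),M.T@d/L)
E
```

```text
[522.72806969 183.58534305 138.99924742] 0.6644609488256967 [470.58799143 167.22802739 145.95067284] 2.243414453134943
55.086040444732625 pitch -7.249605668023741 yaw 0.30399472428567875
tip in tool [-76.38182431  -0.68710694  28.49745405] tiproot [-28.31760837  -1.09875882   1.58772457] [-0.87252987  0.00747289  0.48850361]
```

```bash
python3 -m crank '{"linear":[[0.02,-0.05,0.1],[0.02,-0.07,0.1],[0.02,-0.07,0.1],[0.02,-0.07,0.1],[0.02,-0.07,0.1],[0.02,-0.07,0.1],[0.02,-0.07,0.1],[0.02,-0.07,0.1]],"twist":[[0.014,0.0043,-0.0356],[0.014,0.0043,-0.0356],[0.014,0.0043,-0.0356],[0.014,0.0043,-0.0356],[0.014,0.0043,-0.0356],[0.014,0.0043,-0.0356],[0.014,0.0043,-0.0356],[0.014,0.0043,-0.0356]]}'
python3 -m crank '{"linear":[[0.02,-0.07,0.1],[0.02,-0.07,0.1],[0.02,-0.07,0.1],[0.02,-0.07,0.1],[0.02,-0.07,0.1],[0.02,-0.07,0.1],[0.02,-0.07,0.1],[0.02,-0.07,0.1]],"twist":[[0.014,0.0043,-0.0356],[0.014,0.0043,-0.0356],[0.014,0.0043,-0.0356],[0.014,0.0043,-0.0356],[0.014,0.0043,-0.0356],[0.014,0.0043,-0.0356],[0.014,0.0043,-0.0356],[0.014,0.0043,-0.0356]]}'
python3 -m crank '{"linear":[[0,-0.07,0],[0,-0.07,0],[0,-0.07,0],[0,-0.07,0],[0,-0.07,0],[0,-0.07,0],[0,-0.07,0],[0,-0.07,0]],"twist":[[0.014,0.0043,-0.0356],[0.014,0.0043,-0.0356],[0.014,0.0043,-0.0356],[0.014,0.0043,-0.0356],[0.014,0.0043,-0.0356],[0.014,0.0043,-0.0356],[0.014,0.0043,-0.0356],[0.014,0.0043,-0.0356]]}'
cat >> h.py <<'E'
AL=np.radians(60.6);TIPT=np.array([-76.2,-.5,28.5])
def fin(yaw):
    f=np.array([np.cos(yaw),np.sin(yaw),0]);P=np.pi/2-AL
    a=f*np.cos(P)-zz*np.sin(P);return frame(a,np.cross(f,zz))
E
python3 - <<'E'
from h import *
Rf=fin(.3);off=Rf.apply(TIPT);print(off)
go(np.array([594,-93,205])-off,Rf)
E
```

```text
clock: 12.53
tool_pos: [459.0, 105.7, 213.8]
tcp_rot: [0.15, 0.325, 0.926, 0.115]
force: [-0.1, 0.3, -1.6]
opening: 30.6
clock: 13.2
tool_pos: [475.3, 49.9, 293.7]
tcp_rot: [0.08, 0.718, 0.668, 0.176]
force: [-0.0, -0.2, -1.3]
opening: 30.9
clock: 13.87
tool_pos: [475.3, -6.0, 293.2]
tcp_rot: [-0.009, 0.946, 0.257, 0.196]
force: [-0.4, -0.6, -1.6]
opening: 30.7
[-12.16328737  -3.2391699  -80.37724939]
t 13.87 pos [475.3  -6.  293.2] d [ 1.309 -0.837 -0.078] rot [ 0.1084 -0.1861 -0.0563] deg 40.1 q [-0.12 -0.14 -0.34  1.    0.16  2.53] F [-0.4 -0.6 -1.6] op 30.7
 tool y [ 0.489 -0.868  0.084] z [ 0.367  0.117 -0.923]
```

```bash
python3 -m crank '{"linear":[[0.17,-0.11,0.01],[0.17,-0.11,0.01],[0.17,-0.11,0.01],[0.17,-0.11,0],[0.17,-0.11,0],[0.17,-0.11,0],[0.17,-0.11,0],[0.12,-0.07,0]],"twist":[[0.0136,-0.0233,-0.007],[0.0136,-0.0233,-0.007],[0.0136,-0.0233,-0.007],[0.0136,-0.0233,-0.007],[0.0136,-0.0233,-0.007],[0.0136,-0.0233,-0.007],[0.0136,-0.0233,-0.007],[0.0136,-0.0233,-0.007]]}'
python3 -m crank '{"linear":[[0,0,0],[0,0,0]],"twist":[[0,0,0],[0,0,0]]}'
python3 - <<'E'
from h import *
Rf=fin(.3);off=Rf.apply(TIPT)
go(np.array([594,-93,205])-off,Rf)
o=[]
for m,(x,y) in {"side":(200,100),"top":(260,150)}.items():
    im=get_image(m);cv2.imwrite(f"pics/over_{m}_raw.png",im[:,:,::-1]);o.append(cv2.resize(im[y:y+90,x:x+80,::-1],None,fx=5,fy=5,interpolation=cv2.INTER_CUBIC))
cv2.imwrite("pics/over.png",np.hstack(o))
E
```

```text
clock: 14.53
tool_pos: [606.9, -90.6, 297.0]
tcp_rot: [-0.074, 0.852, 0.13, 0.502]
force: [0.4, -1.2, -2.7]
opening: 30.9
clock: 14.7
tool_pos: [605.2, -89.5, 294.0]
tcp_rot: [-0.075, 0.854, 0.13, 0.497]
force: [-0.9, 0.5, -2.6]
opening: 31.0
t 14.7 pos [605.2 -89.5 294. ] d [ 0.01  -0.003 -0.086] rot [ 0.0009 -0.0008 -0.0006] deg 0.2 q [-0.45 -0.07 -0.77 -0.04  0.63  2.71] F [-0.9  0.5 -2.6] op 31.0
 tool y [ 0.297 -0.955  0.002] z [ 0.831  0.258 -0.494]
```

View pics/over.png

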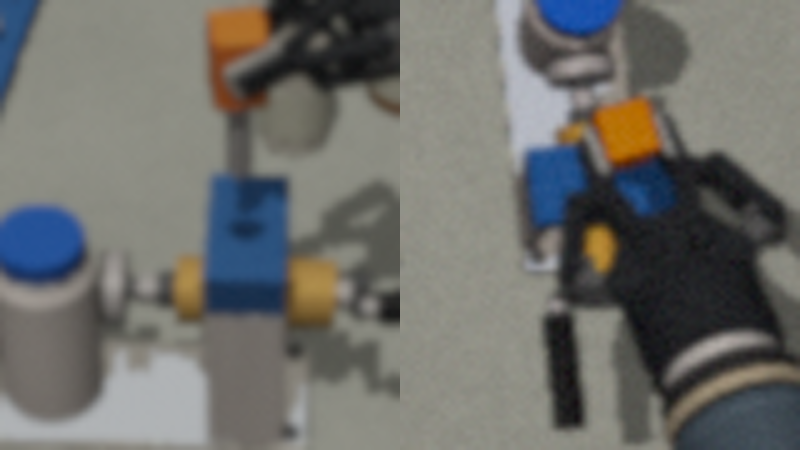

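```bash
python3 - <<'E'
from h import *
np.set_printoptions(precision=1,suppress=True)
S=lambda x,y:(200+(x+.5)/5-.5,100+(y+.5)/5-.5); T=lambda x,y:(260+(x-400+.5)/5-.5,150+(y+.5)/5-.5)
s=manip.sense();M=rot(s["tcp_rot"]);tip=s["tool_pos"]+M.apply(TIPT);print("est tip",tip)
print("tip proj side",(proj("side",tip)-[200,100]+.5)*5-.5, "tip side at z",onz("side",*S(238,175),tip[2]))
hx=[(x,y) for x,y in((237,10),)]
# side: root of shaft (238,112) should be z=tip+62; handle top centre
print("root side",onz("side",*S(239,112),tip[2]+62),"proj",(proj("side",tip+[0,0,62])-[200,100]+.5)*5-.5)
print("handle top: top view",onz("top",*T(629,132),tip[2]+112)," side",onz("side",*S(239,26),tip[2]+112))
print("hole side now",onz("side",*S(246,229),167), (proj("side",[594,-93,167])-[200,100]+.5)*5-.5)
E
python3 - <<'E'
import cv2,numpy as np
im=cv2.imread("pics/over_side_raw.png");im=im[95:165,225:275]
cv2.imwrite("pics/over2.png",cv2.resize(im,None,fx=8,fy=8,interpolation=cv2.INTER_CUBIC))
E
```

```text
est tip [594.3 -92.9 216.9]
tip proj side [247.3 166.8] tip side at z [598.6 -85.  216.9]
root side [594.9 -69.6 278.9] proj [246.9  85.6]
handle top: top view [596.  -92.3 328.9]  side [596.9 -83.  328.9]
hole side now [595.1 -91.7 167. ] [248.2 227.8]
```

View pics/over2.png

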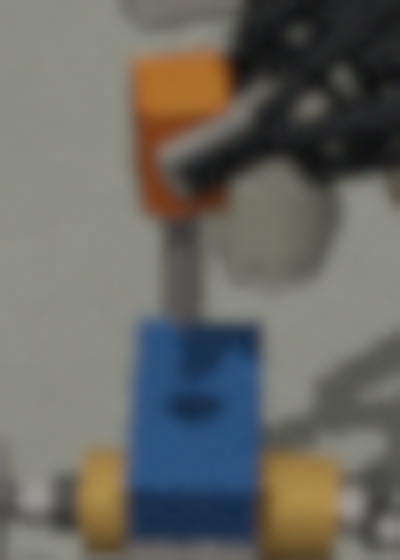

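```bash
python3 -m crank '{"linear":[[-0.034,-0.013,-0.05],[0,0,-0.1],[0,0,-0.1],[0,0,-0.1],[0,0,-0.07],[0,0,0]],"twist":[[0,0,0],[0,0,0],[0,0,0],[0,0,0],[0,0,0],[0,0,0]]}'
python3 - <<'E'
from h import *
s=manip.sense();print(s["tool_pos"],s["force"])
o=[]
for m,(x,y) in {"side":(225,95),"top":(260,150)}.items():
    im=get_image(m);o.append(cv2.resize(im[y:y+70,x:x+50,::-1],None,fx=8,fy=8,interpolation=cv2.INTER_CUBIC))
cv2.imwrite("pics/over3.png",np.hstack(o))
E
```

```text
clock: 15.3
tool_pos: [603.0, -90.4, 255.1]
tcp_rot: [-0.074, 0.853, 0.132, 0.5]
force: [0.6, 0.1, -2.2]
opening: 30.6
[603.03490047 -90.42933397 255.10150924] [ 0.59210678  0.0938704  -2.1823989 ]
```

View pics/over3.png

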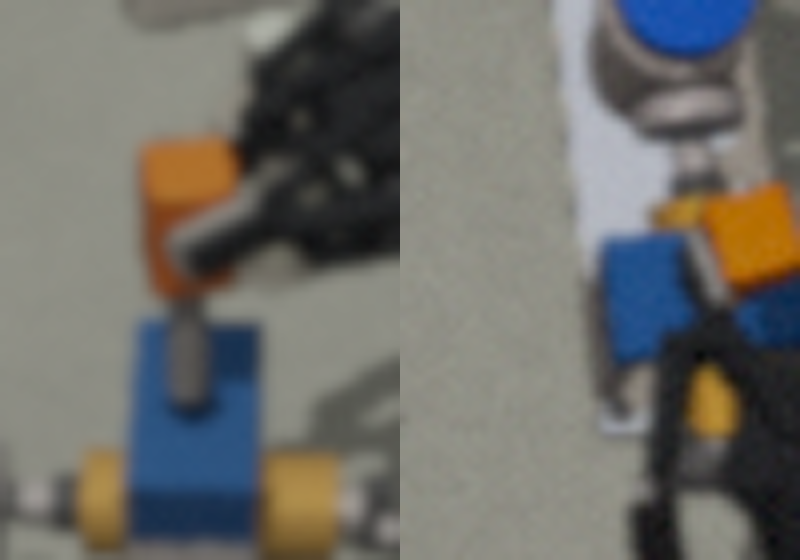

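```bash
python3 -m crank '{"linear":[[-0.005,0,-0.04],[-0.005,0,-0.04],[0,0,-0.03],[0,0,0]],"twist":[[0,0,0],[0,0,0],[0,0,0],[0,0,0]]}'
python3 - <<'E'
from h import *
s=manip.sense();print(s["tool_pos"],s["force"])
im=get_image("side");cv2.imwrite("pics/in1.png",cv2.resize(im[95:165,225:275,::-1],None,fx=8,fy=8,interpolation=cv2.INTER_CUBIC))
E
```

```text
clock: 15.73
tool_pos: [602.2, -90.9, 244.7]
tcp_rot: [-0.074, 0.852, 0.131, 0.501]
force: [-1.5, -0.1, -1.8]
opening: 30.6
[602.23280037 -90.89047837 244.71649815] [-1.48834281 -0.06696989 -1.79245498]
```

View pics/in1.png

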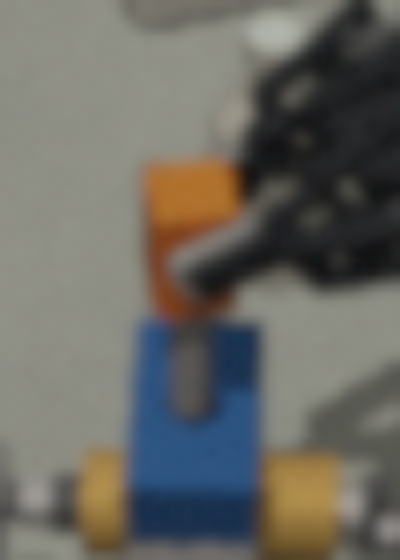

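```bash
python3 -m crank '{"linear":[[0,0,-0.04],[0,0,-0.04],[0,0,-0.04],[0,0,0]],"twist":[[0,0,0],[0,0,0],[0,0,0],[0,0,0]]}'
```

```text
clock: 16.12
tool_pos: [602.1, -90.9, 232.4]
tcp_rot: [-0.074, 0.853, 0.131, 0.5]
force: [-1.8, -0.5, -2.6]
opening: 30.8
```

```bash
python3 -m crank '{"linear":[[0,0,-0.04],[0,0,-0.04],[0,0,-0.03],[0,0,0]],"twist":[[0,0,0],[0,0,0],[0,0,0],[0,0,0]]}'
```

```text
clock: 16.45
tool_pos: [602.3, -90.9, 221.7]
tcp_rot: [-0.074, 0.852, 0.131, 0.501]
force: [-3.5, 0.5, -3.5]
opening: 31.0
```

```bash
python3 -m crank '{"linear":[[0,0,-0.03],[0,0,-0.02],[0,0,0]],"twist":[[0,0,0],[0,0,0],[0,0,0]]}'
```

```text
clock: 16.7
tool_pos: [602.4, -90.9, 217.1]
tcp_rot: [-0.074, 0.852, 0.131, 0.501]
force: [-4.5, 0.3, -1.2]
opening: 30.6
```

```bash
python3 -m crank '{"linear":[[0,0,-0.02],[0,0,-0.01],[0,0,0]],"twist":[[0,0,0],[0,0,0],[0,0,0]]}'
```

```text
clock: 16.95
tool_pos: [602.6, -90.9, 214.9]
tcp_rot: [-0.074, 0.852, 0.132, 0.501]
force: [-10.1, -0.3, 5.5]
opening: 30.7
```

```bash
python3 -m crank '{"linear":[[0,0,0],[0,0,0],[0,0,0],[0,0,0],[-0.08,-0.025,0.05],[-0.2,-0.06,0.12],[-0.2,-0.06,0.12],[-0.2,-0.06,0.12]],"twist":[[0,0,0],[0,0,0],[0,0,0],[0,0,0],[0,0,0],[0,0,0],[0,0,0],[0,0,0]]}' -1
python3 -m crank '{"linear":[[-0.2,-0.06,0.12],[-0.1,-0.03,0.06],[0,0,0]],"twist":[[0,0,0],[0,0,0],[0,0,0]]}'
python3 - <<'E'
from h import *
s=manip.sense();print(s["tool_pos"],s["force"],s["joint_positions"])
o=[]
for m,(x,y) in {"side":(190,95),"top":(250,140)}.items():
    im=get_image(m);cv2.imwrite(f"pics/rel_{m}_raw.png",im[:,:,::-1]);o.append(cv2.resize(im[y:y+110,x:x+100,::-1],None,fx=4,fy=4,interpolation=cv2.INTER_CUBIC))
cv2.imwrite("pics/rel.png",np.hstack(o))
E
```

```text
clock: 17.62
tool_pos: [534.0, -111.4, 255.9]
tcp_rot: [-0.074, 0.852, 0.132, 0.501]
force: [-0.2, 0.1, 0.3]
opening: 85.2
clock: 17.87
tool_pos: [504.0, -121.5, 275.6]
tcp_rot: [-0.072, 0.852, 0.131, 0.502]
force: [-0.1, 0.0, 0.4]
opening: 85.6
[ 504.03110901 -121.54531291  275.59682868] [-0.12733564  0.02615528  0.39959629] [-0.67909682 -0.1747484  -0.87659762  0.07812739  0.8089914   2.51007472]
```

View pics/rel.png

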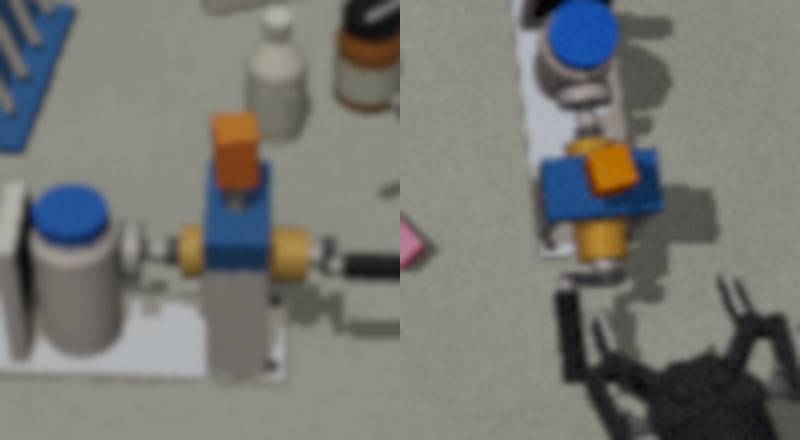

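```bash
cat >> h.py <<'E'
yc=.125;uc=np.array([np.cos(yc),np.sin(yc),0]);vc=np.array([-np.sin(yc),np.cos(yc),0])
RC=frame(-zz,-vc)
E
python3 - <<'E'
from h import *
t_=cv2.imread("pics/rel_top_raw.png");s_=cv2.imread("pics/rel_side_raw.png")
def m(im,x0,y0,x1,y1):
    g=im.max(2);k=np.zeros(g.shape,np.uint8);k[y0:y1,x0:x1]=(g[y0:y1,x0:x1]<60)*255
    c=max(cv2.findContours(k,0,1)[0],key=cv2.contourArea);return cv2.boundingRect(c),cv2.fitLine(c,2,0,.01,.01).ravel(),cv2.boxPoints(cv2.minAreaRect(c))
print("top",m(t_,284,210,297,238));print("side",m(s_,272,152,305,170))
go([461,-73.5,198],RC)
E
```

```text
top ((289, 213, 8, 23), array([1.3221380e-01, 9.9122125e-01, 2.9250980e+02, 2.2413725e+02],
      dtype=float32), array([[288.68292, 213.14633],
       [293.95123, 212.56097],
       [296.43903, 234.95123],
       [291.17072, 235.53659]], dtype=float32))
side ((276, 159, 24, 6), array([9.9986547e-01, 1.6402630e-02, 2.8773584e+02, 1.6145284e+02],
      dtype=float32), array([[276., 159.],
       [299., 159.],
       [299., 164.],
       [276., 164.]], dtype=float32))
t 17.97 pos [ 505.  -121.2  274.2] d [-0.44   0.477 -0.762] rot [-0.0694  0.3316 -0.052 ] deg 61.7 q [-0.68 -0.17 -0.88  0.07  0.81  2.51] F [-0.1 -0.3  0.1] op 85.4
 tool y [ 0.297 -0.955  0.008] z [ 0.836  0.256 -0.486]
```

```bash
python3 - <<'E'
from h import *
print(tri((287.7,161.45),(292.5,224.1)))
a=tri((276,161.3),(291.2,213));b=tri((299.5,161.6),(293.8,235.2));print(a,b)
E
python3 -m crank '{"linear":[[-0.04,0.04,0.05],[-0.04,0.04,0],[-0.04,0.04,0],[-0.04,0.04,0],[-0.04,0.04,0],[-0.04,0.04,0],[-0.05,0.06,-0.05],[-0.05,0.06,-0.05]],"twist":[[-0.0077,0.0368,-0.0058],[-0.0077,0.0368,-0.0058],[-0.0077,0.0368,-0.0058],[-0.0077,0.0368,-0.0058],[-0.0077,0.0368,-0.0058],[-0.0077,0.0368,-0.0058],[-0.0077,0.0368,-0.0058],[-0.0077,0.0368,-0.0058]]}'
python3 - <<'E'
from h import *
go([461,-73.5,198],RC)
E
```

```text
(array([471.04952431, -73.20960278, 136.42934103]), np.float64(1.022781650788125))
(array([506.91529733, -68.66743814, 135.71924239]), np.float64(0.10709559786078025)) (array([435.22568401, -77.70005305, 137.26368441]), np.float64(1.3852430716296065))
clock: 18.63
tool_pos: [473.5, -85.0, 267.7]
tcp_rot: [-0.009, 0.995, 0.072, 0.068]
force: [-0.1, -1.0, -0.6]
opening: 85.3
t 18.63 pos [473.5 -85.  267.7] d [-0.125  0.115 -0.697] rot [-0.0085  0.0427 -0.0064] deg 7.9 q [-0.21  0.06 -0.15  1.24  0.06  2.79] F [-0.1 -1.  -0.6] op 85.3
 tool y [ 0.145 -0.989 -0.008] z [ 0.133  0.028 -0.991]
```

```bash
python3 -m crank '{"linear":[[-0.06,0.055,-0.2],[-0.06,0.055,-0.2],[0,0,-0.2],[0,0,-0.2],[0,0,-0.2],[0,0,-0.2],[0,0,-0.2],[0,0,0]],"twist":[[-0.0043,0.0214,-0.0032],[-0.0043,0.0214,-0.0032],[0,0,0],[0,0,0],[0,0,0],[0,0,0],[0,0,0],[0,0,0]]}'
python3 - <<'E'
from h import *
go([461,-74.3,122],RC)
E
```

```text
clock: 19.3
tool_pos: [458.7, -73.7, 122.9]
tcp_rot: [-0.002, 0.998, 0.063, -0.002]
force: [-1.8, 0.2, -0.0]
opening: 85.7
t 19.3 pos [458.7 -73.7 122.9] d [ 0.023 -0.006 -0.009] rot [-0.0012 -0.0011 -0.    ] deg 0.3 q [-0.16  0.2  -0.35  1.02  0.    2.86] F [-1.8  0.2 -0. ] op 85.7
 tool y [ 0.125 -0.992 -0.004] z [-0.004  0.004 -1.   ]
```

Now I'll close on the crank grip, gently, since the sleeve must be free to turn in the hand.

```bash
python3 -m crank '{"linear":[[0,0,0],[0,0,0],[0,0,0],[0,0,0],[0,0,0],[0,0,0],[0,0,0]],"twist":[[0,0,0],[0,0,0],[0,0,0],[0,0,0],[0,0,0],[0,0,0],[0,0,0]]}' 1 50
python3 - <<'E'
from h import *
go([461,-74.3,122],RC)
o=[]
for m,(x,y) in {"side":(200,95),"top":(250,140)}.items():
    im=get_image(m);o.append(cv2.resize(im[y:y+110,x:x+100,::-1],None,fx=4,fy=4,interpolation=cv2.INTER_CUBIC))
cv2.imwrite("pics/cg.png",np.hstack(o))
E
```

```text
clock: 19.88
tool_pos: [460.7, -74.3, 128.1]
tcp_rot: [-0.002, 0.998, 0.062, 0.002]
force: [-1.2, 3.9, 5.2]
opening: 19.9
t 19.88 pos [460.7 -74.3 128.1] d [ 0.003  0.    -0.061] rot [-0.0012  0.0013  0.0002] deg 0.3 q [-0.16  0.2  -0.34  1.03  0.    2.85] F [-1.2  3.9  5.2] op 19.9
 tool y [ 0.124 -0.992 -0.003] z [ 0.004  0.004 -1.   ]
```

View pics/cg.png

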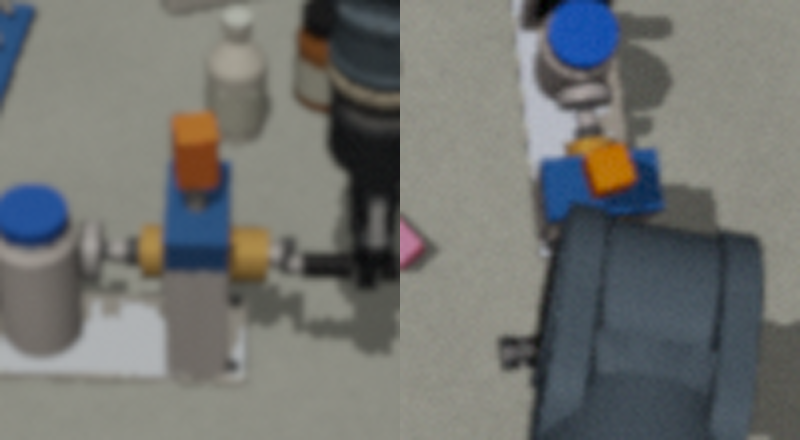

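```bash
cat > circ.py <<'E'
from h import *
import sys,json
def rows(th0,d,n,k=0):
    out=[];acc=np.zeros(3)
    for i in range(n):
        th=th0+d*(i+1)
        p=uc*18*d*(i+1)/2/np.pi+45*((np.cos(th)-np.cos(th0))*vc+(np.sin(th)-np.sin(th0))*zz)
        r=np.round(p/100-acc,3);acc+=r;out.append(r.tolist())
    return out
th0,d,n=map(float,sys.argv[1:4]);r=rows(th0,d,int(n))
for i in range(0,len(r),8): print(round(th0+d*(i+8),3),json.dumps(r[i:i+8]).replace(" ",""))
s=manip.sense();print(s["tool_pos"].round(1),s["force"].round(1),s["opening"])
E
python3 circ.py 0.677 0.12 48
```

```text
1.637 [[0.008,-0.036,0.04],[0.008,-0.04,0.035],[0.009,-0.044,0.03],[0.01,-0.047,0.025],[0.01,-0.05,0.019],[0.009,-0.051,0.012],[0.011,-0.053,0.006],[0.01,-0.053,0.0]]
2.597 [[0.01,-0.053,-0.007],[0.01,-0.051,-0.013],[0.009,-0.05,-0.019],[0.01,-0.047,-0.025],[0.009,-0.043,-0.031],[0.008,-0.04,-0.036],[0.008,-0.035,-0.04],[0.007,-0.03,-0.045]]
3.557 [[0.007,-0.025,-0.048],[0.006,-0.018,-0.05],[0.005,-0.013,-0.052],[0.004,-0.006,-0.054],[0.003,0.0,-0.054],[0.003,0.007,-0.053],[0.002,0.013,-0.053],[0.001,0.019,-0.051]]
4.517 [[0.0,0.025,-0.047],[-0.0,0.03,-0.045],[-0.001,0.036,-0.041],[-0.002,0.04,-0.036],[-0.002,0.044,-0.031],[-0.002,0.048,-0.026],[-0.003,0.05,-0.02],[-0.003,0.052,-0.013]]
5.477 [[-0.003,0.053,-0.008],[-0.004,0.054,-0.0],[-0.003,0.054,0.005],[-0.003,0.053,0.012],[-0.003,0.051,0.018],[-0.003,0.048,0.025],[-0.002,0.045,0.029],[-0.002,0.041,0.035]]
6.437 [[-0.001,0.037,0.04],[-0.0,0.032,0.044],[-0.0,0.026,0.047],[0.001,0.021,0.05],[0.001,0.014,0.052],[0.003,0.009,0.053],[0.003,0.001,0.054],[0.004,-0.004,0.054]]
[460.7 -74.3 128. ] [-1.   3.3  5.2] 20.451080395983208
```

```bash
python3 -m crank '{"linear":[[0.008,-0.036,0.04],[0.008,-0.04,0.035],[0.009,-0.044,0.03],[0.01,-0.047,0.025],[0.01,-0.05,0.019],[0.009,-0.051,0.012],[0.011,-0.053,0.006],[0.01,-0.053,0.0]],"twist":[[0,0,0],[0,0,0],[0,0,0],[0,0,0],[0,0,0],[0,0,0],[0,0,0],[0,0,0]]}'
```

```text
clock: 20.65
tool_pos: [468.2, -112.3, 145.3]
tcp_rot: [-0.001, 0.998, 0.062, 0.002]
force: [-1.4, 1.5, 11.2]
opening: 20.3
```

```bash
python3 -m crank '{"linear":[[0.01,-0.053,0.013],[0.01,-0.051,0.002],[0.009,-0.05,-0.009],[0.01,-0.047,-0.025],[0.009,-0.043,-0.031],[0.008,-0.04,-0.036],[0.008,-0.035,-0.04],[0.007,-0.03,-0.045]],"twist":[[0,0,0],[0,0,0],[0,0,0],[0,0,0],[0,0,0],[0,0,0],[0,0,0],[0,0,0]]}'; python3 -c "
from h import *
go([0,0,0],RC)"
```

```text
clock: 21.32
tool_pos: [475.1, -146.3, 126.5]
tcp_rot: [-0.003, 0.998, 0.062, 0.001]
force: [2.9, 6.7, -0.5]
opening: 20.4
t 21.32 pos [ 475.1 -146.3  126.5] d [-4.751  1.463 -1.265] rot [-0.0017  0.0008  0.0001] deg 0.3 q [-0.3   0.25 -0.28  1.04  0.01  2.71] F [ 2.9  6.7 -0.5] op 20.4
 tool y [ 0.124 -0.992 -0.005] z [ 0.003  0.005 -1.   ]
```

```bash
python3 -m crank '{"linear":[[0.007,-0.025,-0.048],[0.006,-0.018,-0.05],[0.005,-0.013,-0.052],[0.004,-0.006,-0.054],[0.003,0.0,-0.054],[0.003,0.007,-0.053],[0.002,0.013,-0.053],[0.001,0.019,-0.051]],"twist":[[0,0,0],[0,0,0],[0,0,0],[0,0,0],[0,0,0],[0,0,0],[0,0,0],[0,0,0]]}'
python3 -m crank '{"linear":[[0.0,0.025,-0.047],[-0.0,0.03,-0.045],[-0.001,0.036,-0.041],[-0.002,0.04,-0.036],[-0.002,0.044,-0.031],[-0.002,0.048,-0.026],[-0.003,0.05,-0.02],[-0.003,0.052,-0.013]],"twist":[[0,0,0],[0,0,0],[0,0,0],[0,0,0],[0,0,0],[0,0,0],[0,0,0],[0,0,0]]}'
```

```text
clock: 21.98
tool_pos: [478.3, -150.0, 85.1]
tcp_rot: [-0.001, 0.998, 0.062, 0.002]
force: [2.8, -4.3, 1.1]
opening: 20.1
clock: 22.65
tool_pos: [476.8, -117.4, 58.4]
tcp_rot: [-0.001, 0.998, 0.062, 0.001]
force: [6.4, -5.5, -12.0]
opening: 20.0
```

```bash
python3 -m crank '{"linear":[[0.0,0.053,-0.018],[0.0,0.054,-0.01],[0.0,0.054,0.005],[0.0,0.053,0.012],[0.0,0.051,0.018],[0.0,0.048,0.025],[0.0,0.045,0.029],[0.0,0.041,0.035]],"twist":[[0,0,0],[0,0,0],[0,0,0],[0,0,0],[0,0,0],[0,0,0],[0,0,0],[0,0,0]]}'
python3 circ.py 5.477 .12 8; python3 circ.py 6.437 .1 32
```

```text
clock: 23.32
tool_pos: [475.1, -76.4, 69.0]
tcp_rot: [-0.001, 0.998, 0.062, -0.0]
force: [-4.0, -4.6, -0.0]
opening: 20.2
6.437 [[-0.001,0.037,0.04],[-0.001,0.032,0.043],[0.0,0.026,0.048],[0.001,0.021,0.05],[0.002,0.014,0.052],[0.002,0.008,0.053],[0.004,0.002,0.054],[0.004,-0.004,0.054]]
[475.1 -76.4  69. ] [-4.  -4.6 -0. ] 20.206777259767698
7.237 [[0.004,-0.009,0.044],[0.004,-0.013,0.043],[0.006,-0.017,0.041],[0.005,-0.021,0.04],[0.006,-0.025,0.037],[0.007,-0.029,0.034],[0.006,-0.031,0.031],[0.008,-0.035,0.028]]
8.037 [[0.007,-0.037,0.024],[0.008,-0.04,0.02],[0.008,-0.041,0.017],[0.008,-0.043,0.012],[0.009,-0.043,0.007],[0.008,-0.045,0.003],[0.009,-0.044,-0.001],[0.008,-0.044,-0.006]]
8.837 [[0.008,-0.043,-0.011],[0.009,-0.042,-0.015],[0.008,-0.04,-0.018],[0.007,-0.038,-0.023],[0.008,-0.036,-0.027],[0.007,-0.032,-0.03],[0.006,-0.03,-0.033],[0.006,-0.026,-0.036]]
9.637 [[0.006,-0.023,-0.039],[0.005,-0.018,-0.041],[0.005,-0.015,-0.042],[0.004,-0.01,-0.044],[0.004,-0.006,-0.044],[0.003,-0.001,-0.045],[0.002,0.003,-0.045],[0.002,0.008,-0.045]]
[475.1 -76.4  69. ] [-4.  -4.6 -0. ] 20.206777259767698
```

```bash
python3 -m crank '{"linear":[[-0.003,0.037,0.04],[-0.002,0.032,0.043],[0.0,0.026,0.048],[0.001,0.021,0.05],[0.002,0.014,0.052],[0.002,0.008,0.053],[0.004,0.002,0.054],[0.004,-0.004,0.054]],"twist":[[0,0,0],[0,0,0],[0,0,0],[0,0,0],[0,0,0],[0,0,0],[0,0,0],[0,0,0]]}'
python3 -m crank '{"linear":[[0.004,-0.009,0.044],[0.004,-0.013,0.043],[0.006,-0.017,0.041],[0.005,-0.021,0.04],[0.006,-0.025,0.037],[0.007,-0.029,0.034],[0.006,-0.031,0.031],[0.008,-0.035,0.028]],"twist":[[0,0,0],[0,0,0],[0,0,0],[0,0,0],[0,0,0],[0,0,0],[0,0,0],[0,0,0]]}'
```

```text
clock: 23.98
tool_pos: [476.2, -63.1, 108.5]
tcp_rot: [-0.001, 0.998, 0.062, 0.0]
force: [-1.7, -5.6, -4.7]
opening: 20.2
clock: 24.65
tool_pos: [480.7, -80.8, 138.0]
tcp_rot: [-0.002, 0.998, 0.062, -0.0]
force: [-7.0, 0.6, -5.3]
opening: 20.1
```

```bash
cat > pin.py <<'E'
from h import *
import sys
im=get_image("side");c=im[85:150,205:265,::-1]
h=cv2.cvtColor(np.ascontiguousarray(c),cv2.COLOR_BGR2HSV);m=cv2.inRange(h,(3,130,80),(18,255,255))
m[55:]=0
k=max(cv2.findContours(m,0,1)[0],key=cv2.contourArea);print("pin bbox",cv2.boundingRect(k),"ctr",np.round(cv2.minAreaRect(k)[0],1))
if len(sys.argv)>1: cv2.imwrite(sys.argv[1],cv2.resize(c,None,fx=6,fy=6,interpolation=cv2.INTER_CUBIC))
s=manip.sense();p=s["tool_pos"];print("th from y'",(vc@p+166.3)/45,"z",p[2]-110,s["force"].round(1),s["torque"].round(2),round(s["clock"],2))
E
python3 pin.py pics/w1.png
python3 -m crank '{"linear":[[0.007,-0.037,0.024],[0.008,-0.04,0.02],[0.008,-0.041,0.017],[0.008,-0.043,0.012]],"twist":[[0,0,0],[0,0,0],[0,0,0],[0,0,0]]}'; python3 pin.py
```

```text
pin bbox (39, 39, 12, 16) ctr [44.5 46.5]
th from y' 0.5680441027665476 z 28.46397384697616 [-7.8 -2.4 -3.3] [-0.27  1.54 -0.07] 24.7
clock: 25.03
tool_pos: [483.9, -96.8, 145.5]
tcp_rot: [-0.002, 0.998, 0.062, 0.0]
force: [-6.5, 0.7, -4.9]
opening: 19.7
pin bbox (38, 40, 13, 15) ctr [44. 47.]
th from y' 0.20490170270954244 z 35.576344264058065 [-6.9 -0.5 -3.3] [-0.03  1.47 -0.07] 25.08
```

View pics/w1.png

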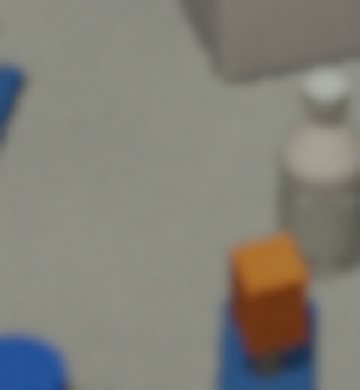

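```bash
python3 -m crank '{"linear":[[0.006,-0.043,0.007],[0.006,-0.045,0.003],[0.007,-0.044,-0.001],[0.006,-0.044,-0.006]],"twist":[[0,0,0],[0,0,0],[0,0,0],[0,0,0]]}'; python3 pin.py
python3 -m crank '{"linear":[[0.007,-0.043,-0.011],[0.007,-0.042,-0.015],[0.007,-0.04,-0.018],[0.007,-0.038,-0.023]],"twist":[[0,0,0],[0,0,0],[0,0,0],[0,0,0]]}'; python3 pin.py
```

```text
clock: 25.42
tool_pos: [487.0, -114.3, 146.0]
tcp_rot: [-0.003, 0.998, 0.062, 0.001]
force: [-4.2, 3.1, -2.3]
opening: 20.2
pin bbox (39, 45, 11, 10) ctr [44.  49.5]
th from y' -0.18754583524364976 z 35.81166807403338 [-5.9  0.6 -3.2] [0.27 0.98 0.02] 25.47
clock: 25.8
tool_pos: [489.4, -127.3, 140.2]
tcp_rot: [-0.006, 0.998, 0.063, 0.001]
force: [-14.2, 28.3, 25.9]
opening: 19.5
pin bbox (39, 45, 12, 10) ctr [44.5 49.5]
th from y' -0.4659061599021805 z 30.212439217551463 [-12.3  22.6  24.5] [4.67 2.39 0.32] 25.85
```

```bash
python3 -m crank '{"linear":[[-0.007,0.038,0.023],[-0.005,0.03,0.018],[0,0,0]],"twist":[[0,0,0],[0,0,0],[0,0,0]]}'; python3 pin.py pics/w2.png
```

```text
clock: 26.1
tool_pos: [488.7, -122.8, 143.7]
tcp_rot: [-0.003, 0.998, 0.063, 0.001]
force: [-4.4, 5.8, -2.8]
opening: 20.2
pin bbox (39, 45, 11, 10) ctr [44.  49.5]
th from y' -0.3676615457087615 z 33.54731885037748 [-5.3  6.1 -0.7] [1.16 1.02 0.03] 26.15
```

View pics/w2.png

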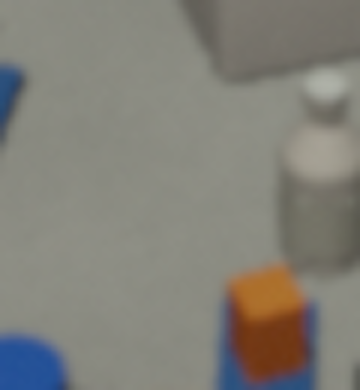

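```bash
python3 - <<'E'
from h import *
for z in (244,225,217): print(z,(proj("side",[594,-93,z])-[205,85]+.5)*6-.5)
o=[]
im=get_image("side");o.append(cv2.resize(im[95:165,220:270,::-1],None,fx=8,fy=8,interpolation=cv2.INTER_CUBIC))
im=get_image("top");o.append(cv2.resize(im[150:220,275:325,::-1],None,fx=8,fy=8,interpolation=cv2.INTER_CUBIC))
cv2.imwrite("pics/w3.png",np.hstack(o))
E
```

```text
244 [267.36631192 248.6475693 ]
225 [267.50917807 277.99487537]
217 [267.56833435 290.14665351]
```

View pics/w3.png

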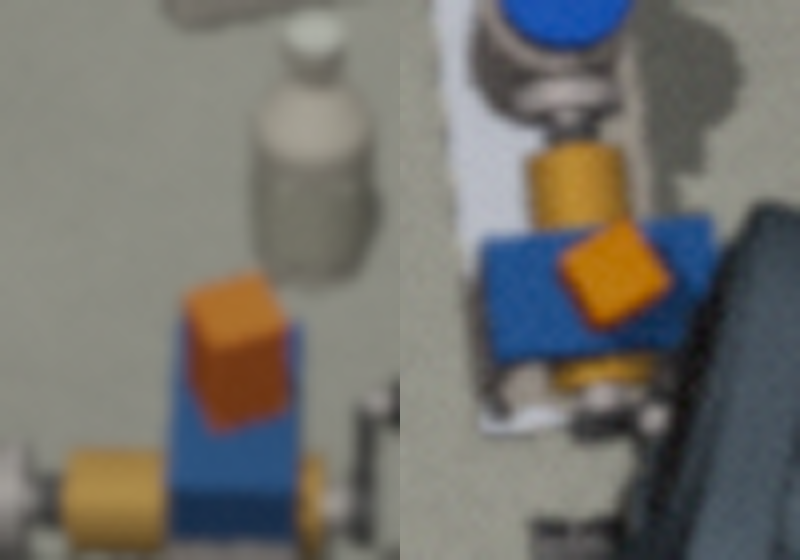

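```bash
python3 -m crank '{"linear":[[0,0,0],[0,0,0],[0,0,0],[0,0,0],[0,0,0]],"twist":[[0,0,0],[0,0,0],[0,0,0],[0,0,0],[0,0,0]]}' -1
python3 -m crank '{"linear":[[0,0,0.2],[0,0,0.3],[-0.1,0,0.3],[-0.3,-0.1,0.2],[-0.3,-0.1,0],[-0.3,-0.1,0],[-0.2,0,0],[0,0,0]],"twist":[[0,0,0],[0,0,0],[0,0,0],[0,0,0],[0,0,0],[0,0,0],[0,0,0],[0,0,0]]}'
python3 - <<'E'
from h import *
o=[]
im=get_image("side");cv2.imwrite("pics/fs.png",im[:,:,::-1]);o.append(cv2.resize(im[110:200,170:270,::-1],None,fx=4,fy=4,interpolation=cv2.INTER_CUBIC))
im=get_image("top");cv2.imwrite("pics/ft.png",im[:,:,::-1]);o.append(cv2.resize(im[125:215,250:350,::-1],None,fx=4,fy=4,interpolation=cv2.INTER_CUBIC))
cv2.imwrite("pics/w4.png",np.hstack(o));print(manip.sense()["force"])
a=cv2.imread("pics/fs.png");b=cv2.imread("pics/ft.png")
cv2.imwrite("pics/full.png",cv2.resize(np.hstack([a,b]),(800,300),interpolation=cv2.INTER_AREA))
E
python3 pin.py
```

```text
clock: 26.67
tool_pos: [489.7, -124.6, 143.7]
tcp_rot: [-0.001, 0.998, 0.062, 0.002]
force: [-0.5, -0.2, -0.4]
opening: 79.0
clock: 27.33
tool_pos: [366.0, -154.5, 243.9]
tcp_rot: [-0.001, 0.998, 0.061, 0.001]
force: [-0.3, -0.3, 1.1]
opening: 85.2
[-0.45387586 -0.05625378  0.48638107]
pin bbox (39, 45, 11, 10) ctr [44.  49.5]
th from y' -0.7397612690145624 z 133.7373613063437 [-0.  -0.1  0.5] [ 0.07 -0.03  0.  ] 27.48
```

View pics/w4.png

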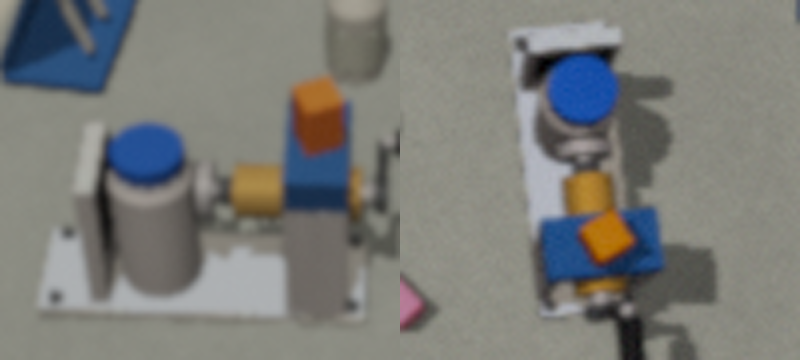

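View pics/full.png

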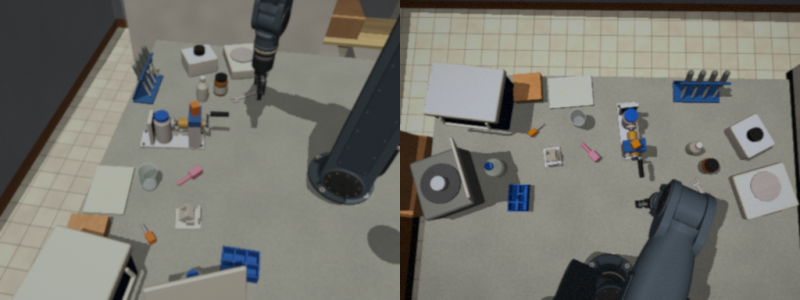

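```bash
python3 - <<'E'
from h import *
S=lambda x,y:(170+(x+.5)/4-.5,110+(y+.5)/4-.5); T=lambda x,y:(250+(x-400+.5)/4-.5,125+(y+.5)/4-.5)
print("handle top",tri(S(317,95),T(608,235)),onz("top",*T(608,235),217),onz("side",*S(317,95),217))
print("cap",tri(S(147,152),T(583,88)))
for c in ((316,153),):print("bottom near corner side at z167",onz("side",*S(*c),167))
E
```

```text
handle top (array([594.22600307, -93.94075502, 214.16036395]), np.float64(1.7305287801223614)) [592.89079389 -93.64982576 217.        ] [594.56760173 -90.97354873 217.        ]
cap (array([727.08081651, -79.45880551, 148.30274835]), np.float64(0.5908259841408666))
bottom near corner side at z167 [593.8502465  -80.98239444 167.        ]
```

```bash
python3 -c "
from workcell import order
print(order.sign_off())"
```

```text
the job is handed in; nothing more can be done
None
```

The job is done and handed in at about 27.5 s of the 72 s allowed. I took the pin out of the rack, laid it on the bench, took it again by its handle, turned it tip down and stood it in the guide hole. I then wound the crank clockwise about 1.15 turns, until the pin dropped and locked the screw.

**Final checks**
- **Pin home:** the handle top measures 50.1 mm above the hole mouth, which is the handle's length. It lies within about half a millimetre of the hole centre, so the pin is fully home and upright.
- **Clamp and canister:** the jaw is seen against the canister, which stands upright. I could not measure the 10 N jaw force directly.
- **Bench:** by eye, the bystanders and look-alikes are where they were. The robot touches nothing, with forces near zero.

**What did not go smoothly**
- **First regrasp:** it came up against a joint limit (joint 3 at -1.13, limit -1.14), so I took the handle with the fingers tilted more steeply.
- **Over-winding:** I wound 4 rows past the drop before looking, against the locked screw. The force rose to about 40 N in total. I backed the crank off before letting go.
- **Camera bias:** the two cameras together read about 3 mm low, for the handle top and the hole mouth alike, so it cancels in the height check.

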